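# Fetch the driver from behind the bottles and latch it in the test fixture

### The job

In the plywood bench caddy a glue bottle and a spray can stand in the way of the small yellow-cone loudspeaker: stand both upright on the green mat first. Then set the loudspeaker, cone up, gently in the cup of the sprung test fixture, lay the round aluminium coupler cap centrally on it and press the cap straight down by its knob until both catches snap over its rim and hold it down. Finish with the bottle and the can standing upright again, each back where it stood in the caddy; leave the loudspeaker with the grey cone where it is.

Things in the scene. Friction and masses are not known exactly. Their poses are not given: they have to be found in the camera images.
- bottle_c (a point): White glue bottle, blue band, orange cap; 118 mm high, 0.11-0.22 kg, starts upright in the caddy. This point: its centre, 59 mm above its underside; z up. Body 50 mm in diameter up to 84 mm height, then a shoulder; cap 30 mm in diameter, 93 mm to top. Grip the body about 76 mm above the underside, fingers along the caddy's x (above its back board).
- can_c (a point): Red spray can, white band, black cap; 140 mm high, 0.14-0.28 kg, starts upright in the caddy. This point: its centre, 70 mm above its underside; z up. Body 52 mm in diameter up to 110 mm height, then a shoulder; cap 38 mm in diameter, 118 mm to top. Grip the body about 97 mm above the underside, fingers along the caddy's x.
- driver_c (a point): Small loudspeaker with YELLOW cone, upright on its magnet, 36 mm high, 0.22 kg. This point: its centre, 18 mm above its underside; z up. Magnet 45 mm in diameter, 14 mm high; round flange at the top, 60 mm in diameter, 6 mm thick: grip its rim. In the caddy it is 5 mm from the back board and 6 mm from bottle and can: grip it along the caddy's y once both are gone.
- cap_c (a point): Coupler cap: aluminium disc, 84 mm in diameter, 8 mm thick, with a black knob (28 mm in diameter, 42 mm high, yellow dot on top) in the middle; 0.16 kg, lies on the bench, knob up. This point: on its axis, 25 mm above its flat underside; z up. Grip the knob about 36 mm above the underside (11 mm above this point). It rests on the loudspeaker's flange.
- nest: Sprung test fixture, fixed. Origin: on the cup's axis at bench height, z up. White cup: floor 50 mm above the bench when empty, inside diameter 54 mm, rim 6 mm high; the magnet goes in it. Blue catch blocks, 95 mm high, at y +-52 to 88 mm; their ramped steel catches reach in to 36.5 mm from the axis, undersides 72 mm above the bench, and snap over the disc. Set things in with fingers along x.
- lift (a joint): How far the fixture's cup is pressed down, m: 0 empty, 0.028 end stop. Spring: about 1 N at 0, plus 350 N/m; loudspeaker and cap alone sink it about 8 mm. Unloaded, the disc's top would be 94 mm above the bench, so the catches snap over it at about 0.022; press to about 0.025 (about 5 to 10 N at the knob). It then stays near 0.022.
- mat: Green rubber mat, 130 mm (x) by 240 mm (y), 3 mm thick, fixed on the bench: the side area where bottle and can stand meanwhile. Origin: centre of its underside.
- caddy: Plywood caddy, fixed: 120 mm (x) by 260 mm (y), floor 12 mm above the bench, back board along the +x edge (12 mm thick, top 56 mm above the bench), end boards 30 mm, front lip 20 mm high. Origin: centre of its underside, z up. Loudspeaker at about x 13, y 0 mm; bottle and can at about x -12, y 57 and -57 mm, either way round.
- black_c (a point): Another loudspeaker of the same shape and size, but with a GREY cone, loose on the bench; not part of the job. This point: its centre, 18 mm above its underside.

How it is judged:
By the outcome, as a careful person would: the job done as asked, in the order asked, and still so for the second after the job is handed in, with the robot touching nothing.
It also fails if it takes over 136 s, if anything falls off the work surface, if the arm or the gripper's body presses on something with over 40 N, if the wrist force passes 120 N, or if a joint passes its speed limit or range.

### The arm

A 7-joint arm with a two-finger parallel gripper is mounted at the origin on the work surface. World frame = base frame: x ahead of the robot, y to its left, z up, the work surface at z = 0. Lengths are in m, angles in rad, forces in N, time in s.
With the tool pointing down it reaches from about 0.425 to 0.875 m from the base axis. Payload 4.7 kg.
Tool frame: the origin (TCP) lies midway between the tips of the shut fingers; the grasp point (between the pads) lies 19 mm behind it; z points along the fingers, y is the line along which they close (so a half turn about z gives the same grasp; the last joint's range is limited). The gripper opens to 87 mm and grips with 3 to 60 N. Pads are 19 mm wide; open, the fingers measure 117 mm over their backs; the gripper's body (75 mm by 190 mm) begins 51 mm behind the grasp point.
Start: joints at [-1.113, 0.321, -0.07, 1.45, 0.023, 1.371, -0.057], TCP at [0.279, 0.587, 0.223] pointing down, gripper open.
Joint ranges: [-2.86, 2.86], [-0.3, 2.09], [-1.38, 1.24], [0.06, 2.45], [-1.56, 4.7], [0.09, 2.05], [-2.69, 2.69]. Speed limits (rad/s): [2.57, 2.57, 3.14, 3.14, 3.14, 3.14, 3.14].

### API

Orientations are given as a rotation vector (axis times angle).
In Python, from bench import ctrl, get_image, calibration gives the robot as it stands.
- The arm moves only by the tool apply_moves, never from a script. Its arguments are lists of equal length, an entry for each row: "dp": the shift along the tool's x, y, z in m, a list of three; "twist": the turn, a rotation vector about the tool's x, y, z in rad, a list of three; "fingers": the closure, from 0 (fully open) to 1 (shut). In form: {"dp": [[dx, dy, dz], ...], "twist": [[ax, ay, az], ...], "fingers": [fingers, ...]}. A call has 1 to 10 rows; each row shifts and turns the commanded pose from where the row before left it, along the tool's axes as they then stand; what a row does not reach is not made up. A row lasts 1/10 s, in which the tool goes at most 50 mm and 8.59 degrees, less where a joint would pass 70% of its speed; a pose out of reach is approached as far as the arm can. A call is refused whole if a number of a shift passes 0.05 or a number of a turn 0.15, either way. A call with a gripper value outside its range is refused whole. The fingers move at their own pace and stop on an object; "newtons" is the grip in N (left out, the last holds). Time passes only in rows, so rows that do not move let the fingers close. It gives the time, the measured TCP pose, the force, the opening and the grip force at its end, in the units of the state.
- ctrl.get_state(): the state, without advancing time (a new reading comes with each control period).
- get_image(name): name is "side" or "top" or "wrist"; returns the picture (384x512x3 uint8, red, green, blue); there is no depth.
- calibration(name): a dict with "fx", "fy", "cx", "cy" (pixels), "eye" and "attitude" of the camera in the world; the wrist camera has in their place "hand_eye" (4x4, takes a point from camera to tool coordinates, whose origin is the TCP and whose axes are the flange's). Camera axes: x right, y up, looking along -z (the intrinsics and any distortion apply to the point x, -y, -z); pixel columns grow to the right and rows downward; lengths in m; the calibration is good to about 2 mm. A picture is of the moment at which its call begins: read the wrist's pose just before it. calibration takes no time and is no camera call.
- ctrl.close_job(): hands the job in; it is judged then, once.
The state is a dict: "time": time; "joint_positions": joint angles; "qd": joint speeds; "joint_torque": joint torques, N m; "position": TCP position; "tool_rot": TCP orientation; "ft_force": force on the tool from outside, world axes, zero at the start; "torque": the same for the moment, N m; "grip_width": opening from 0.0 (shut) to 1.0 (fully open); "grip_force": force on a finger pad.
Only numpy, scipy, OpenCV 4.12 (cv2) and the standard library are available. Lean on these libraries where they do the work, as an engineer would, in place of code of your own. Each camera call takes 0.05 s, during which the arm holds its last target. There are 200 camera calls.

## Working session

There is one attempt and no reset: what is moved stays moved. The work goes in short steps, Python scripts to look and compute and a tool call to move; the robot and the scene stay as the last step left them, time stands still between calls to the robot, and variables do not carry over. Pictures are saved under pics/ and viewed, at most 14 in all, crops included, and the job is handed in when it is done.

Besides the shell and the picture viewer there is one more tool, called after "Request:" as a command line: name --argument value ..., lists and objects as JSON in quotes. apply_moves: Moves the arm, as the interface text tells. Its arguments: {"type":"object","properties":{"dp":{"type":"array"},"twist":{"type":"array"},"fingers":{"type":"array"},"newtons":{"type":"number"}},"required":["dp","twist","fingers"]}

```bash
ls; mkdir -p pics; python3 - <<'E'
from bench import ctrl,get_image,calibration
import cv2,numpy as np
np.set_printoptions(precision=4,suppress=True)
s=ctrl.get_state();print({k:np.round(v,3) for k,v in s.items()})
a=[]
for n in("side","top"):
    print(n,calibration(n)); im=get_image(n)[:,:,::-1]; cv2.imwrite(f"pics/{n}0.png",im)
print(calibration("wrist"))
E
```

```text
pics
{'time': np.float64(0.0), 'joint_positions': array([-1.113,  0.322, -0.07 ,  1.452,  0.023,  1.371, -0.057]), 'qd': array([ 0.001, -0.001,  0.001,  0.   , -0.002,  0.002, -0.001]), 'joint_torque': array([ -0.001, -49.13 ,  -0.404, -31.252,  -0.064,   0.044,   0.   ]), 'position': array([0.279, 0.587, 0.221]), 'tool_rot': array([-0.691, -3.064,  0.003]), 'ft_force': array([ 0.667,  0.216, -0.304]), 'torque': array([0.002, 0.036, 0.039]), 'grip_force': np.float64(0.0), 'grip_width': np.float64(1.004)}
side {'fx': 381.993785670893, 'fy': 381.993785670893, 'cx': 251.1664965796912, 'cy': 186.94038519175598, 'eye': array([0.499 , 0.7424, 0.6831]), 'attitude': array([ 0.0454, -1.3023, -2.7421])}
top {'fx': 399.7433572552305, 'fy': 399.7433572552305, 'cx': 259.5783716661126, 'cy': 187.77657206019964, 'eye': array([ 0.3318, -0.0134,  1.1689]), 'attitude': array([ 0.1654, -0.1438, -1.4484])}
{'fx': 277.0724086403022, 'fy': 277.0724086403022, 'cx': 252.94503035899186, 'cy': 192.32635489742208, 'hand_eye': array([[-0.0002,  0.9677,  0.2522,  0.0695],
       [ 1.    , -0.0001,  0.001 ,  0.0001],
       [ 0.001 ,  0.2522, -0.9677, -0.1628],
       [ 0.    ,  0.    ,  0.    ,  1.    ]])}
```

View pics/top0.png

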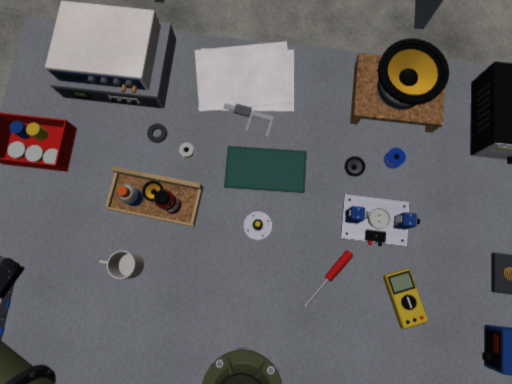

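View pics/side0.png

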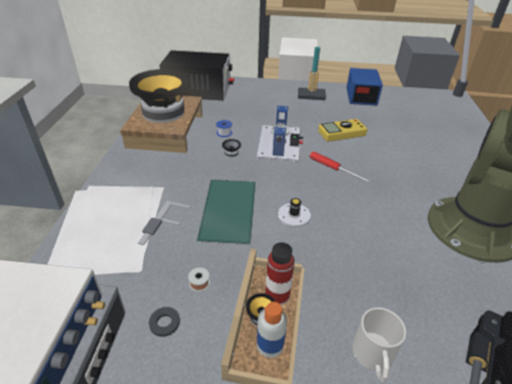

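```bash
cat > h.py <<'E'
from bench import ctrl,get_image,calibration
import cv2,numpy as np
from scipy.spatial.transform import Rotation as Ro
np.set_printoptions(precision=4,suppress=True)
def cam(n,s=None):
    c=calibration(n)
    if n=="wrist":
        s=s or ctrl.get_state(); R=Ro.from_rotvec(s["tool_rot"]).as_matrix(); H=np.array(c["hand_eye"])
        return c,R@H[:3,:3],np.array(s["position"])+R@H[:3,3]
    return c,Ro.from_rotvec(c["attitude"]).as_matrix(),np.array(c["eye"])
def ray(C,uv,z):
    c,R,e=C; d=R@np.array([(uv[0]-c["cx"])/c["fx"],-(uv[1]-c["cy"])/c["fy"],-1.]); return e+d*(z-e[2])/d[2]
def proj(C,p):
    c,R,e=C; q=R.T@(np.array(p)-e); return np.array([c["cx"]+c["fx"]*q[0]/-q[2],c["cy"]-c["fy"]*q[1]/-q[2]])
def blobs(im,lo,hi,box=None,amin=8):
    "im RGB; HSV range; box u0,v0,u1,v1 -> list of (area,centroid,minAreaRect,contour)"
    m=cv2.inRange(cv2.cvtColor(np.ascontiguousarray(im),cv2.COLOR_RGB2HSV),np.array(lo),np.array(hi))
    if box: k=np.zeros_like(m);k[box[1]:box[3],box[0]:box[2]]=255;m&=k
    out=[]
    for c in cv2.findContours(m,cv2.RETR_EXTERNAL,cv2.CHAIN_APPROX_NONE)[0]:
        M=np.zeros_like(m);cv2.drawContours(M,[c],-1,255,-1); n=cv2.countNonZero(M)
        if n>=amin:
            mo=cv2.moments(M,True); out.append((n,np.array([mo["m10"],mo["m01"]])/mo["m00"],cv2.minAreaRect(c),c))
    return sorted(out,key=lambda b:-b[0])
def save(im,f,box=None,s=1):
    im=im[:,:,::-1]
    if box: im=im[box[1]:box[3],box[0]:box[2]]
    cv2.imwrite("pics/"+f,cv2.resize(im,None,fx=s,fy=s,interpolation=cv2.INTER_CUBIC))
E
python3 - <<'E'
from h import *
T=cam("top");S=cam("side");t=cv2.imread("pics/top0.png")[:,:,::-1];s=cv2.imread("pics/side0.png")[:,:,::-1]
print("base",ray(T,(242,380),0))
b=blobs(t,(70,60,20),(95,255,160),(215,140,315,200))[0];print("mat",b[0],b[1],ray(T,b[1],.003));
cs=np.array([ray(T,p,.003)[:2] for p in cv2.boxPoints(b[2])]);print(cs)
b=blobs(s,(70,60,20),(95,255,160),(190,170,265,250))[0];print("mat side",b[0],ray(S,b[1],.003))
for nm,C,im,bx in(("top",T,t,(100,160,210,230)),("side",S,s,(225,230,310,384))):
    for k in blobs(im,(3,150,130),(16,255,255),bx)[:3]:print(nm,"orange",k[0],k[1],ray(C,k[1],.118 if nm=="top" else .118))
    for k in blobs(im,(20,150,150),(32,255,255),bx)[:3]:print(nm,"yellow",k[0],k[1],ray(C,k[1],.045))
    for k in blobs(im,(0,0,0),(180,255,50),bx)[:4]:print(nm,"black",k[0],k[1],ray(C,k[1],.15))
for nm,C,im,bx in(("top",T,t,(230,205,290,245)),("side",S,s,(270,190,320,230))):
    for k in blobs(im,(18,120,100),(35,255,255),bx)[:2]:print(nm,"dot",k[0],k[1],ray(C,k[1],.05))
    for k in blobs(im,(0,0,150),(180,60,255),bx)[:2]:print(nm,"disc",k[0],k[1],ray(C,k[1],.008),k[2])
for nm,C,im,bx in(("top",T,t,(335,190,425,250)),("side",S,s,(250,100,310,165))):
    for k in blobs(im,(105,100,40),(125,255,255),bx)[:3]:print(nm,"blue",k[0],k[1],ray(C,k[1],.095))
save(t,"topA.png",(95,155,215,235),6)
save(t,"topB.png",(335,140,430,250),5)
E
```

```text
base [0.0322 0.002  0.    ]
mat 3266 [265.3564 169.0891] [0.6257 0.0064 0.003 ]
[[ 0.5572  0.1216]
 [ 0.6854  0.1306]
 [ 0.6969 -0.1114]
 [ 0.5688 -0.1152]]
mat side 2916 [0.6257 0.0237 0.003 ]
top orange 73 [121.3425 190.0685] [0.4941 0.3813 0.118 ]
top yellow 29 [149.7241 194.7241] [0.5015 0.3255 0.045 ]
top black 586 [151.5188 193.9573] [0.4882 0.2896 0.15  ]
top black 78 [170.8718 203.7949] [0.4685 0.2355 0.15  ]
top black 41 [176.8537 208.1463] [0.4591 0.2184 0.15  ]
side orange 285 [272.8386 311.9263] [0.4918 0.3771 0.118 ]
side yellow 131 [258.7557 302.5038] [0.5192 0.3127 0.045 ]
side black 118 [255.7627 303.4068] [0.5205 0.3856 0.15  ]
side black 73 [280.5479 259.4658] [0.4853 0.29   0.15  ]
side black 50 [285.   246.66] [0.4786 0.2585 0.15  ]
side black 13 [259.5385 309.2308] [0.5135 0.3955 0.15  ]
top dot 25 [257.04 223.4 ] [0.4552 0.0108 0.05  ]
top disc 625 [257.4256 225.184 ] [0.4548 0.01   0.008 ] ((257.5, 225.5), (27.0, 27.0), 90.0)
side dot 28 [295.25   200.9643] [0.4552 0.0116 0.05  ]
side disc 833 [287.3517 215.1345] [0.4715 0.0211 0.008 ] ((292.0, 213.5), (31.0, 44.0), 90.0)
side disc 69 [290.4058 193.8261] [ 0.4661 -0.065   0.008 ] ((290.3899841308594, 193.72998046875), (6.9296464920043945, 18.950462341308594), 81.8698959350586)
top blue 231 [408.013  220.4502] [ 0.5056 -0.3932  0.095 ]
top blue 205 [356.6488 214.0098] [ 0.5069 -0.2546  0.095 ]
side blue 153 [281.4052 113.7974] [ 0.5103 -0.3536  0.095 ]
side blue 121 [279.0413 138.8926] [ 0.51   -0.2028  0.095 ]
```

View pics/topA.png

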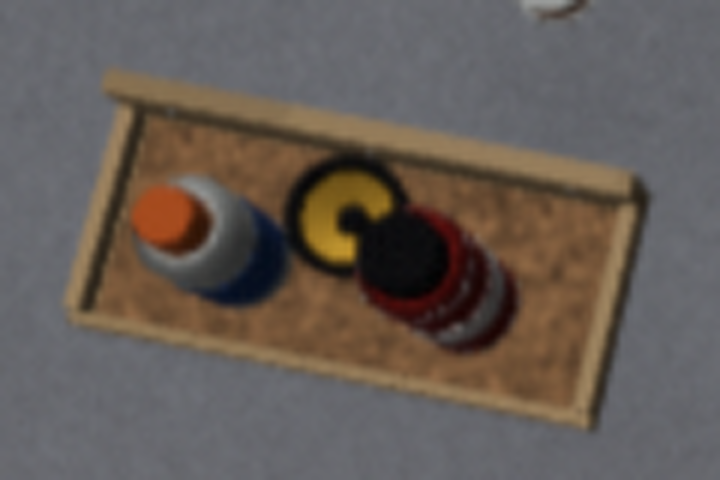

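View pics/topB.png

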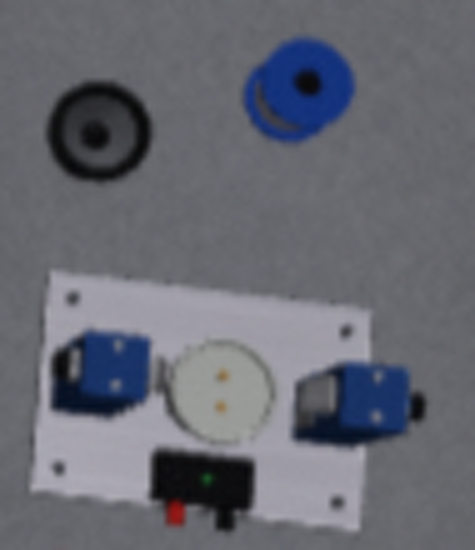

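```bash
cat >> h.py <<'E'
def go(p,yd):
    "total tool-frame shift (after turning) and turn about tool z to bring TCP to p with tool y along angle yd (deg)"
    s=ctrl.get_state(); R=Ro.from_rotvec(s["tool_rot"]); y=R.as_matrix()[:,1]
    cur=np.degrees(np.arctan2(y[1],y[0])); dz=-((yd-cur+90)%180-90)
    r=np.radians(yd if abs((yd-cur+180)%360-180)<91 else yd+180)
    yv=np.array([np.cos(r),np.sin(r),0]);zv=np.array([0,0,-1.]);xv=np.cross(yv,zv)
    Rt=np.stack([xv,yv,zv],1); d=np.array(p)-s["position"]
    print("TCP",np.array(s["position"]),"ydir %.1f"%cur,"t %.2f"%s["time"],"turn vec",(R.inv()*Ro.from_matrix(Rt)).as_rotvec(),"then tool shift",Rt.T@d)
E
python3 - <<'E'
from h import *
T=cam("top")
g=lambda u,v,z,x0=95,y0=155,k=6:ray(T,(x0+u/k-.5,y0+v/k-.5),z)
a,b=g(108,72,.056),g(640,180,.056);c,d=g(70,320,.02),g(592,425,.02)
print("back",a,b,"lip",c,d,"len",np.linalg.norm(a-b),np.linalg.norm(c-d),"centre",((a+b)/2+(c+d)/2)/2)
for e in(a-b,c-d):print("yaw",np.degrees(np.arctan2(e[1],e[0]))-90)
print("bottle",g(167,218,.130),"can",g(402,255,.152),"driver",g(353,218,.036))
n=lambda u,v,z:g(u,v,z,335,140,5)
print("cup",n(221,385,.056),"grey",n(98,130,.03)); p,q=n(52,272,.005),n(372,312,.005);print(np.degrees(np.arctan2(*(p-q)[1::-1]))-90)
go((.45,.24,.33),-12)
E
```

```text
back [0.5687 0.4427 0.056 ] [0.5461 0.1818 0.056 ] lip [0.4523 0.4522 0.02  ] [0.4315 0.1934 0.02  ] len 0.26190913816447753 0.2596333302094807 centre [0.4996 0.3175 0.038 ]
yaw -4.952436163655307
yaw -4.59959722229172
bottle [0.4905 0.3738 0.13  ] can [0.483 0.262 0.152] driver [0.5153 0.3199 0.036 ]
cup [ 0.5135 -0.3251  0.056 ] grey [ 0.6601 -0.2519  0.03  ]
-0.5888813449121102
TCP [0.2789 0.5866 0.2216] ydir 64.6 t 0.10 turn vec [-0.0013  0.0012  1.3364] then tool shift [-0.3034  0.2394 -0.1084]
```

Request:
apply_moves --dp '[[0,0,-0.01],[0,0,-0.01],[0,0,-0.01],[0,0,-0.01],[0,0,-0.01],[0,0,-0.01],[0,0,-0.01],[0,0,-0.01],[0,0,0],[0,0,0]]' --twist '[[0,0,0.135],[0,0,0.135],[0,0,0.135],[0,0,0.135],[0,0,0.135],[0,0,0.135],[0,0,0.135],[0,0,0.135],[0,0,0.131],[0,0,0]]' --fingers '[0,0,0,0,0,0,0,0,0,0]' --newtons 20

```text
time: 1.1
position: [0.2791, 0.587, 0.3024]
tool_rot: [2.313, 2.126, -0.0]
ft_force: [-0.2, -0.1, 0.3]
grip_width: 0.998
grip_force: 0.0
```

```bash
python3 -c "
from h import *
go((.50,.33,.30),-4.8)"
```

```text
TCP [0.2791 0.587  0.3024] ydir -4.8 t 1.10 turn vec [ 0.0001  0.0003 -0.0006] then tool shift [-0.2376  0.2416  0.0024]
```

Request:
apply_moves --dp '[[-0.034,0.034,0],[-0.034,0.034,0],[-0.034,0.034,0],[-0.034,0.034,0],[-0.034,0.034,0],[-0.034,0.034,0],[-0.034,0.038,0],[0,0,0],[0,0,0]]' --twist '[[0,0,0],[0,0,0],[0,0,0],[0,0,0],[0,0,0],[0,0,0],[0,0,0],[0,0,0],[0,0,0]]' --fingers '[0,0,0,0,0,0,0,0,0]'

```text
time: 2.0
position: [0.5004, 0.3287, 0.302]
tool_rot: [-2.314, -2.125, 0.001]
ft_force: [-0.9, 2.2, 0.4]
grip_width: 1.0
grip_force: 0.0
```

```bash
python3 -c "
from h import *
s=ctrl.get_state();im=get_image('wrist');save(im,'w1.png',None,1.5)
np.save('w1.npy',im);import pickle;pickle.dump(s,open('w1.pkl','wb'));print(s['position'])"
```

```text
[0.5004 0.3287 0.302 ]
```

View pics/w1.png

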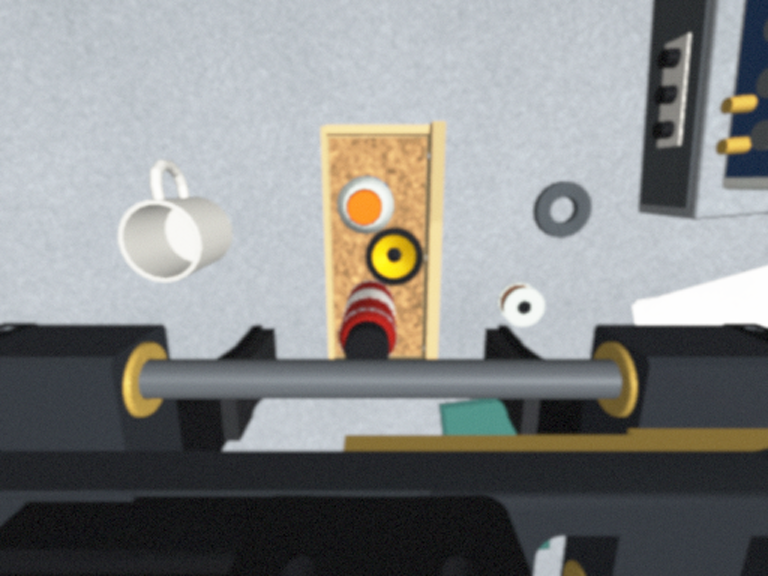

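```bash
python3 - <<'E'
from h import *
import pickle
im=np.load('w1.npy');C=cam("wrist",pickle.load(open('w1.pkl','rb')))
for k in blobs(im,(3,150,130),(16,255,255),(200,80,300,240))[:1]:print("bottle",k[0],k[1],ray(C,k[1],.130), 'dia',2*np.sqrt(k[0]/np.pi)*(C[2][2]-.13)/277)
for k in blobs(im,(20,130,120),(34,255,255),(230,140,300,200))[:2]:print("yellow",k[0],k[1],ray(C,k[1],.045))
for k in blobs(im,(0,0,0),(180,255,60),(235,145,290,195))[:2]:print("flange",k[0],k[1],ray(C,k[1],.048),k[2], cv2.minEnclosingCircle(k[3]))
for k in blobs(im,(0,130,50),(8,255,255),(215,180,280,240))+blobs(im,(172,130,50),(180,255,255),(215,180,280,240)):print("red",k[0],k[1],k[2])
q=lambda u,v,z:ray(C,(u/1.5-.25,v/1.5-.25),z)
print("caddy NW front top",q(322,127,.03),"back top outer",q(446,123,.056),q(440,350,.056),"lip",q(322,150,.02),q(329,350,.02))
print("can top guess",q(368,340,.152))
E
```

```text
bottle 396 [242.4116 137.7071] [0.4911 0.3781 0.13  ] dia 0.0271373915114001
yellow 698 [261.894  170.7249] [0.5125 0.321  0.045 ]
flange 1009 [262.3954 170.5649] [0.5132 0.3217 0.048 ] ((262.5, 170.5), (35.0, 35.0), 90.0) ((262.3514709472656, 170.59901428222656), 17.973331451416016)
red 384 [245.6823 217.2578] ((245.32179260253906, 219.78216552734375), (38.01042175292969, 25.57245635986328), 5.710593223571777)
red 139 [246.8273 203.4604] ((247.11378479003906, 204.05018615722656), (29.41120719909668, 9.974532127380371), 7.853313446044922)
red 61 [248.1311 190.8525] ((247.9126434326172, 191.33642578125), (23.19482421875, 6.380733013153076), 7.4314093589782715)
caddy NW front top [0.453  0.4525 0.03  ] back top outer [0.5703 0.4429 0.056 ] [0.5539 0.2189 0.056 ] lip [0.4492 0.432  0.02  ] [0.4309 0.214  0.02  ]
can top guess [0.4853 0.2744 0.152 ]
```

```bash
python3 -c "
from h import *
go((.491,.3765,.2),-4.8)"
```

```text
TCP [0.4991 0.3306 0.302 ] ydir -4.7 t 2.05 turn vec [-0.0013 -0.      0.0017] then tool shift [ 0.0451 -0.0119  0.102 ]
```

Request:
apply_moves --dp '[[0.022,-0.006,0.02],[0.023,-0.006,0.02],[0,0,0.03],[0,0,0.032],[0,0,0],[0,0,0],[0,0,0]]' --twist '[[0,0,0],[0,0,0],[0,0,0],[0,0,0],[0,0,0],[0,0,0],[0,0,0]]' --fingers '[0,0,0,0,0,0,0]'

```text
time: 2.75
position: [0.4919, 0.3775, 0.2028]
tool_rot: [-2.311, -2.128, -0.005]
ft_force: [-0.3, 0.2, -0.5]
grip_width: 1.004
grip_force: 0.0
```

```bash
python3 -c "
from h import *
s=ctrl.get_state();im=get_image('wrist');C=cam('wrist',s);save(im,'w2.png')
k=blobs(im,(3,150,130),(16,255,255))[0];p=ray(C,k[1],.130);print(k[0],k[1],k[2],p,2*np.sqrt(k[0]/np.pi)*(C[2][2]-.13)/277)
go((p[0],p[1],.069),-4.8)"
```

```text
845 [252.5006 197.8509] ((252.5, 198.0), (34.0, 29.0), 90.0) [0.491  0.3801 0.13  ] 0.02791512295072308
TCP [0.4921 0.3773 0.203 ] ydir -4.8 t 2.80 turn vec [ 0.0024 -0.0028  0.0008] then tool shift [ 0.0027 -0.0014  0.134 ]
```

View pics/w2.png

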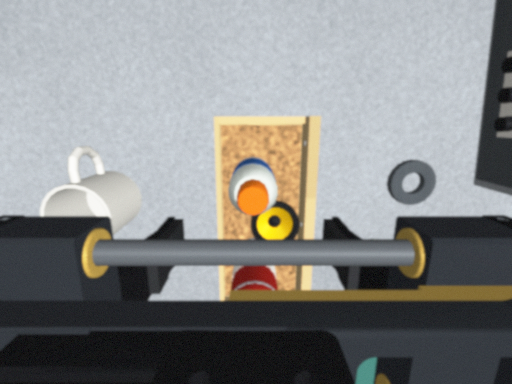

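Request:
apply_moves --dp '[[0.001,-0.001,0.02],[0.001,0,0.03],[0,0,0.03],[0,0,0.03],[0,0,0.024],[0,0,0],[0,0,0]]' --twist '[[0,0,0],[0,0,0],[0,0,0],[0,0,0],[0,0,0],[0,0,0],[0,0,0]]' --fingers '[0,0,0,0,0,0,0]'

```text
time: 3.5
position: [0.4914, 0.3789, 0.0681]
tool_rot: [2.313, 2.126, 0.003]
ft_force: [0.9, -0.2, 0.8]
grip_width: 0.998
grip_force: 0.0
```

Request:
apply_moves --dp '[[0,0,0],[0,0,0],[0,0,0],[0,0,0],[0,0,0],[0,0,0],[0,0,0],[0,0,0]]' --twist '[[0,0,0],[0,0,0],[0,0,0],[0,0,0],[0,0,0],[0,0,0],[0,0,0],[0,0,0]]' --fingers '[0.2,0.3,0.4,0.5,0.7,0.9,1,1]' --newtons 20

```text
time: 4.3
position: [0.4909, 0.3783, 0.0668]
tool_rot: [2.313, 2.126, 0.001]
ft_force: [0.3, -0.6, 0.7]
grip_width: 0.571
grip_force: 20.0
```

Request:
apply_moves --dp '[[0,0,-0.005],[0,0,-0.015],[0,0,-0.025],[0,0,-0.03],[0,0,-0.03],[0,0,-0.03],[0,0,-0.03],[0,0,0]]' --twist '[[0,0,0],[0,0,0],[0,0,0],[0,0,0],[0,0,0],[0,0,0],[0,0,0],[0,0,0]]' --fingers '[1,1,1,1,1,1,1,1]'

```text
time: 5.1
position: [0.4927, 0.3797, 0.2378]
tool_rot: [-2.313, -2.126, -0.015]
ft_force: [0.6, 0.3, -2.1]
grip_width: 0.565
grip_force: 20.0
```

```bash
python3 -c "
from h import *
go((.63,.07,.0595),-4.8)"
```

```text
TCP [0.4927 0.3797 0.2378] ydir -4.8 t 5.10 turn vec [ 0.0065 -0.0072 -0.0004] then tool shift [-0.2972  0.1627  0.1783]
```

Request:
apply_moves --dp '[[-0.01,0.005,0],[-0.025,0.015,0],[-0.035,0.02,0],[-0.04,0.022,0],[-0.04,0.022,0],[-0.04,0.022,0],[-0.04,0.022,0],[-0.035,0.02,0],[-0.022,0.01,0],[-0.01,0.005,0]]' --twist '[[0,0,0],[0,0,0],[0,0,0],[0,0,0],[0,0,0],[0,0,0],[0,0,0],[0,0,0],[0,0,0],[0,0,0]]' --fingers '[1,1,1,1,1,1,1,1,1,1]'

```text
time: 6.1
position: [0.6276, 0.0633, 0.2298]
tool_rot: [-2.319, -2.119, 0.006]
ft_force: [-0.5, -0.4, -1.7]
grip_width: 0.567
grip_force: 20.0
```

Request:
apply_moves --dp '[[0,0,0.01],[0,0,0.02],[0,0,0.03],[0,0,0.03],[0,0,0.03],[0,0,0.02],[0,0,0.015],[0,0,0.01],[0,0,0],[0,0,0]]' --twist '[[0,0,0],[0,0,0],[0,0,0],[0,0,0],[0,0,0],[0,0,0],[0,0,0],[0,0,0],[0,0,0],[0,0,0]]' --fingers '[1,1,1,1,1,1,1,1,1,1]'

```text
time: 7.1
position: [0.6286, 0.0691, 0.0672]
tool_rot: [2.312, 2.126, 0.002]
ft_force: [-0.1, 0.5, -1.7]
grip_width: 0.569
grip_force: 20.0
```

```bash
python3 -c "
from h import *
go((.63,.07,.0595),-4.8);print(ctrl.get_state()['ft_force'])"
```

```text
TCP [0.6286 0.0691 0.0672] ydir -4.8 t 7.10 turn vec [ 0.0011 -0.0005  0.0003] then tool shift [0.001  0.0013 0.0077]
[-0.1047  0.4693 -1.6524]
```

Request:
apply_moves --dp '[[0,0,0.003],[0,0,0.003],[0,0,0.002],[0,0,0.001],[0,0,0],[0,0,0]]' --twist '[[0,0,0],[0,0,0],[0,0,0],[0,0,0],[0,0,0],[0,0,0]]' --fingers '[1,1,1,1,1,1]'

```text
time: 7.7
position: [0.6282, 0.0686, 0.0578]
tool_rot: [-2.313, -2.126, -0.0]
ft_force: [-0.8, -0.5, -0.8]
grip_width: 0.566
grip_force: 20.0
```

Request:
apply_moves --dp '[[0,0,0],[0,0,0],[0,0,0],[0,0,0],[0,0,-0.02],[0,0,-0.03],[0,0,-0.03],[0,0,-0.04],[0,0,-0.04],[0,0,-0.02]]' --twist '[[0,0,0],[0,0,0],[0,0,0],[0,0,0],[0,0,0],[0,0,0],[0,0,0],[0,0,0],[0,0,0],[0,0,0]]' --fingers '[0.4,0.3,0.1,0,0,0,0,0,0,0]'

```text
time: 8.7
position: [0.6297, 0.0685, 0.242]
tool_rot: [2.311, 2.124, 0.008]
ft_force: [-0.2, -0.5, 0.0]
grip_width: 1.001
grip_force: 0.0
```

```bash
python3 -c "
from h import *
go((.4835,.265,.235),-4.8)"
```

```text
TCP [0.6297 0.0685 0.242 ] ydir -4.8 t 8.70 turn vec [ 0.0057 -0.0018 -0.0005] then tool shift [ 0.1836 -0.1621  0.007 ]
```

Request:
apply_moves --dp '[[0.04,-0.035,0],[0.04,-0.035,0],[0.04,-0.035,0],[0.04,-0.035,0],[0.024,-0.022,0],[0,0,0],[0,0,0],[0,0,0]]' --twist '[[0,0,0],[0,0,0],[0,0,0],[0,0,0],[0,0,0],[0,0,0],[0,0,0],[0,0,0]]' --fingers '[0,0,0,0,0,0,0,0]'

```text
time: 9.5
position: [0.4906, 0.2538, 0.2377]
tool_rot: [2.315, 2.123, 0.0]
ft_force: [0.9, 0.7, -0.0]
grip_width: 1.002
grip_force: 0.0
```

```bash
python3 -c "
from h import *
s=ctrl.get_state();im=get_image('wrist');C=cam('wrist',s);save(im,'w3.png')
print('expect',proj(C,(.4835,.265,.152)))
for k in blobs(im,(0,0,0),(180,255,60),(200,100,310,235))[:3]:print(k[0],k[1],k[2],ray(C,k[1],.152))
k=[b for b in blobs(im,(0,120,40),(8,255,255),(200,100,310,235))[:3]];[print(b[0],b[1],b[2]) for b in k]
for b in blobs(im,(20,130,120),(34,255,255),(230,100,330,235))[:1]:print('yel',b[0],ray(C,b[1],.045))
go((.4835,.265,.09),-4.8)"
```

```text
expect [244.9872 185.4122]
1173 [244.5038 182.8065] ((245.00001525878906, 183.0), (38.18376159667969, 38.18376159667969), 45.0) [0.4833 0.2675 0.152 ]
364 [268.533  121.5797] ((267.5, 121.0), (42.0, 45.0), 90.0) [0.5092 0.3199 0.152 ]
60 [266.45   119.8833] ((266.5, 119.5), (7.0, 9.0), 0.0) [0.5075 0.3215 0.152 ]
645 [247.6186 167.1302] ((246.165771484375, 170.64022827148438), (49.02480697631836, 39.94517135620117), 7.4958577156066895)
yel 1093 [0.5127 0.3211 0.045 ]
TCP [0.4907 0.2536 0.2376] ydir -5.0 t 9.55 turn vec [ 0.0006  0.0005 -0.0033] then tool shift [ 0.0108 -0.0082  0.1476]
```

View pics/w3.png

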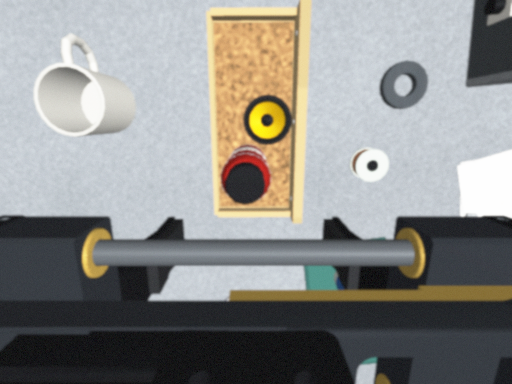

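Request:
apply_moves --dp '[[0.007,-0.004,0],[0.006,-0.004,0],[0,0,0.03],[0,0,0.03],[0,0,0.03],[0,0,0.03],[0,0,0.028],[0,0,0],[0,0,0]]' --twist '[[0,0,0],[0,0,0],[0,0,0],[0,0,0],[0,0,0],[0,0,0],[0,0,0],[0,0,0],[0,0,0]]' --fingers '[0,0,0,0,0,0,0,0,0]'

```text
time: 10.45
position: [0.4827, 0.2693, 0.0898]
tool_rot: [-2.313, -2.126, 0.001]
ft_force: [-0.6, -0.1, 1.6]
grip_width: 1.002
grip_force: 0.0
```

Request:
apply_moves --dp '[[0,0,0],[0,0,0],[0,0,0],[0,0,0],[0,0,0],[0,0,0],[0,0,0],[0,0,0]]' --twist '[[0,0,0],[0,0,0],[0,0,0],[0,0,0],[0,0,0],[0,0,0],[0,0,0],[0,0,0]]' --fingers '[0.2,0.3,0.4,0.5,0.7,0.9,1,1]'

```text
time: 11.25
position: [0.483, 0.2691, 0.0899]
tool_rot: [2.313, 2.126, 0.001]
ft_force: [0.5, -0.3, 1.9]
grip_width: 0.589
grip_force: 20.0
```

Request:
apply_moves --dp '[[0,0,-0.005],[0,0,-0.015],[0,0,-0.025],[0,0,-0.03],[0,0,-0.03],[0,0,-0.03],[0,0,-0.03],[0,0,-0.02],[0,0,0]]' --twist '[[0,0,0],[0,0,0],[0,0,0],[0,0,0],[0,0,0],[0,0,0],[0,0,0],[0,0,0],[0,0,0]]' --fingers '[1,1,1,1,1,1,1,1,1]'

```text
time: 12.15
position: [0.4842, 0.2697, 0.2788]
tool_rot: [2.312, 2.126, 0.011]
ft_force: [0.3, -0.2, -1.7]
grip_width: 0.594
grip_force: 20.0
```

```bash
python3 -c "
from h import *
go((.63,-.05,.09),-4.8)"
```

```text
TCP [0.4842 0.2697 0.2788] ydir -4.8 t 12.15 turn vec [ 0.0052 -0.0046 -0.0004] then tool shift [-0.3064  0.172   0.1888]
```

Request:
apply_moves --dp '[[-0.01,0.005,0],[-0.025,0.015,0],[-0.036,0.02,0],[-0.042,0.024,0],[-0.042,0.024,0],[-0.042,0.024,0],[-0.042,0.024,0],[-0.035,0.02,0],[-0.022,0.011,0],[-0.01,0.005,0]]' --twist '[[0,0,0],[0,0,0],[0,0,0],[0,0,0],[0,0,0],[0,0,0],[0,0,0],[0,0,0],[0,0,0],[0,0,0]]' --fingers '[1,1,1,1,1,1,1,1,1,1]'

```text
time: 13.15
position: [0.6275, -0.0553, 0.2725]
tool_rot: [-2.319, -2.119, 0.007]
ft_force: [0.0, 0.1, -1.7]
grip_width: 0.593
grip_force: 20.0
```

Request:
apply_moves --dp '[[0,0,0.01],[0,0,0.02],[0,0,0.03],[0,0,0.03],[0,0,0.03],[0,0,0.03],[0,0,0.02],[0,0,0.01],[0,0,0],[0,0,0]]' --twist '[[0,0,0],[0,0,0],[0,0,0],[0,0,0],[0,0,0],[0,0,0],[0,0,0],[0,0,0],[0,0,0],[0,0,0]]' --fingers '[1,1,1,1,1,1,1,1,1,1]'

```text
time: 14.15
position: [0.6288, -0.0493, 0.0952]
tool_rot: [2.311, 2.128, 0.002]
ft_force: [0.3, -0.7, -0.4]
grip_width: 0.586
grip_force: 20.0
```

```bash
python3 -c "
from h import *
go((.63,-.05,.081),-4.8);print(ctrl.get_state()['ft_force'])"
```

```text
TCP [ 0.6288 -0.0493  0.0952] ydir -4.7 t 14.15 turn vec [ 0.0009 -0.0006  0.0011] then tool shift [-0.0005  0.0013  0.0142]
[ 0.276  -0.6656 -0.4441]
```

Request:
apply_moves --dp '[[0,0,0.005],[0,0,0.005],[0,0,0.003],[0,0,0.002],[0,0,0],[0,0,0]]' --twist '[[0,0,0],[0,0,0],[0,0,0],[0,0,0],[0,0,0],[0,0,0]]' --fingers '[1,1,1,1,1,1]'

```text
time: 14.75
position: [0.6288, -0.0504, 0.0807]
tool_rot: [2.313, 2.126, 0.001]
ft_force: [-2.2, 0.1, 5.8]
grip_width: 0.59
grip_force: 19.9
```

Request:
apply_moves --dp '[[0,0,0],[0,0,0],[0,0,0],[0,0,0],[0,0,-0.02],[0,0,-0.03],[0,0,-0.03],[0,0,-0.04],[0,0,-0.03],[0,0,0]]' --twist '[[0,0,0],[0,0,0],[0,0,0],[0,0,0],[0,0,0],[0,0,0],[0,0,0],[0,0,0],[0,0,0],[0,0,0]]' --fingers '[0.4,0.3,0.1,0,0,0,0,0,0,0]'

```text
time: 15.75
position: [0.6311, -0.0509, 0.2348]
tool_rot: [2.309, 2.122, 0.01]
ft_force: [0.5, 0.1, 1.0]
grip_width: 0.999
grip_force: 0.0
```

```bash
python3 -c "
from h import *
save(get_image('side'),'s2.png',(130,80,512,384),1.5)
go((.513,.28,.2),85.2)"
```

```text
TCP [ 0.6298 -0.0507  0.232 ] ydir -4.8 t 15.80 turn vec [ 0.0042  0.0032 -1.5711] then tool shift [0.1441 0.3197 0.032 ]
```

View pics/s2.png

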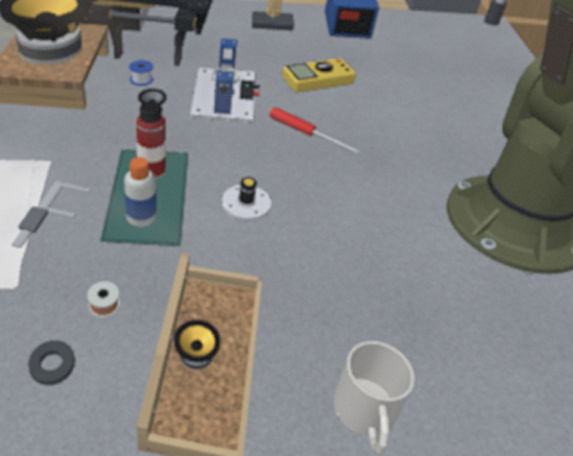

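Request:
apply_moves --dp '[[0,0,0],[0,0,0],[0,0,0],[0,0,0],[0,0,0],[0,0,0],[0,0,0],[0,0,0],[0,0,0],[0,0,0]]' --twist '[[0,0,-0.142],[0,0,-0.143],[0,0,-0.143],[0,0,-0.143],[0,0,-0.143],[0,0,-0.143],[0,0,-0.143],[0,0,-0.143],[0,0,-0.143],[0,0,-0.143]]' --fingers '[0,0,0,0,0,0,0,0,0,0]'

```text
time: 16.8
position: [0.6276, -0.0502, 0.2276]
tool_rot: [-0.344, -3.12, 0.0]
ft_force: [-0.3, 0.5, -0.2]
grip_width: 1.001
grip_force: 0.0
```

Request:
apply_moves --dp '[[0,0,0],[0,0.04,0],[0.025,0.045,0],[0.025,0.045,0],[0.025,0.045,0],[0.025,0.045,0],[0.022,0.045,0],[0.022,0.045,0.03],[0,0,0],[0,0,0]]' --twist '[[0,0,-0.142],[0,0,0],[0,0,0],[0,0,0],[0,0,0],[0,0,0],[0,0,0],[0,0,0],[0,0,0],[0,0,0]]' --fingers '[0,0,0,0,0,0,0,0,0,0]'

```text
time: 17.8
position: [0.5141, 0.259, 0.2015]
tool_rot: [-0.126, -3.136, 0.004]
ft_force: [0.4, -0.6, 0.4]
grip_width: 1.0
grip_force: 0.0
```

```bash
python3 -c "
from h import *
s=ctrl.get_state();im=get_image('wrist');C=cam('wrist',s);save(im,'w4.png')
print('expect',proj(C,(.513,.321,.048)))
for b in blobs(im,(20,130,120),(34,255,255))[:2]:print('yel',b[0],b[1],ray(C,b[1],.045),b[2])
go((.513,.321,.026),85.2)"
```

```text
expect [306.3595 176.9515]
yel 2441 [387.7272 293.8116] [0.6782 0.4227 0.045 ] ((371.0028076171875, 293.0081787109375), (11.458844184875488, 280.0559387207031), 89.6869125366211)
yel 1176 [305.7517 175.9558] [0.5124 0.3209 0.045 ] ((306.0, 176.0), (38.0, 38.0), 90.0)
TCP [0.5156 0.2575 0.2025] ydir 85.2 t 17.85 turn vec [-0.0022 -0.0015  0.    ] then tool shift [0.0079 0.0631 0.1765]
```

View pics/w4.png

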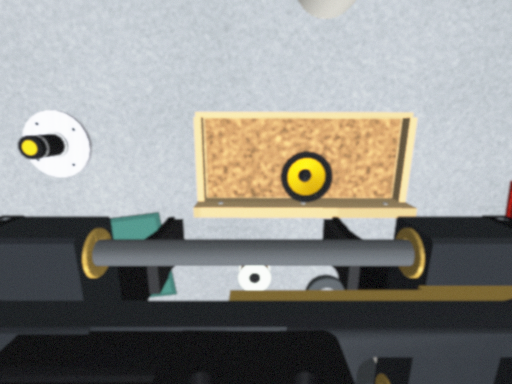

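Request:
apply_moves --dp '[[0.004,0.031,0.02],[0.004,0.032,0.03],[0,0,0.03],[0,0,0.03],[0,0,0.03],[0,0,0.02],[0,0,0.016],[0,0,0],[0,0,0]]' --twist '[[0,0,0],[0,0,0],[0,0,0],[0,0,0],[0,0,0],[0,0,0],[0,0,0],[0,0,0],[0,0,0]]' --fingers '[0,0,0,0,0,0,0,0,0]'

```text
time: 18.75
position: [0.5143, 0.3213, 0.0285]
tool_rot: [0.134, 3.138, 0.0]
ft_force: [-0.5, 0.4, -0.3]
grip_width: 0.997
grip_force: 0.0
```

```bash
python3 -c "
from h import *
go((.5125,.3213,.026),85.2)"
```

```text
TCP [0.5143 0.3213 0.0285] ydir 85.1 t 18.75 turn vec [ 0.0002  0.0008 -0.0015] then tool shift [ 0.0018 -0.0001  0.0025]
```

Request:
apply_moves --dp '[[0.001,0,0.002],[0.001,0,0],[0,0,0],[0,0,0],[0,0,0],[0,0,0],[0,0,0],[0,0,0]]' --twist '[[0,0,0],[0,0,0],[0,0,0],[0,0,0],[0,0,0],[0,0,0],[0,0,0],[0,0,0]]' --fingers '[0.1,0.15,0.2,0.25,0.3,0.4,0.6,1]' --newtons 25

```text
time: 19.55
position: [0.5113, 0.3219, 0.0261]
tool_rot: [0.132, 3.139, -0.0]
ft_force: [-0.5, -1.1, 2.5]
grip_width: 0.678
grip_force: 25.0
```

Request:
apply_moves --dp '[[0,0,0],[0,0,0],[0,0,0],[0,0,-0.005],[0,0,-0.015],[0,0,-0.03],[0,0,-0.03],[0,0,-0.03],[0,0,-0.03],[0,0,0]]' --twist '[[0,0,0],[0,0,0],[0,0,0],[0,0,0],[0,0,0],[0,0,0],[0,0,0],[0,0,0],[0,0,0],[0,0,0]]' --fingers '[1,1,1,1,1,1,1,1,1,1]'

```text
time: 20.55
position: [0.514, 0.324, 0.172]
tool_rot: [0.131, 3.131, 0.01]
ft_force: [-0.1, 0.4, -1.6]
grip_width: 0.679
grip_force: 25.0
```

```bash
python3 -c "
from h import *
go((.5135,-.325,.2),0);print(ctrl.get_state()['joint_positions'])"
```

```text
TCP [0.514 0.324 0.172] ydir 85.2 t 20.55 turn vec [0.0112 0.0011 1.487 ] then tool shift [-0.649  -0.0005 -0.028 ]
[-0.6919  0.2502  0.1013  1.6439 -0.027   1.2387  0.9018]
```

Request:
apply_moves --dp '[[0,0,-0.003],[0,0,-0.005],[0,0,-0.005],[0,0,-0.005],[0,0,-0.005],[0,0,-0.005],[0,0,0],[0,0,0],[0,0,0],[0,0,0]]' --twist '[[0,0,0.1487],[0,0,0.1487],[0,0,0.1487],[0,0,0.1487],[0,0,0.1487],[0,0,0.1487],[0,0,0.1487],[0,0,0.1487],[0,0,0.1487],[0,0,0.1487]]' --fingers '[1,1,1,1,1,1,1,1,1,1]'

```text
time: 21.55
position: [0.5107, 0.3219, 0.1931]
tool_rot: [-2.228, -2.215, 0.002]
ft_force: [-0.2, -0.6, -1.7]
grip_width: 0.674
grip_force: 25.0
```

Request:
apply_moves --dp '[[-0.01,0,0],[-0.02,0,0],[-0.03,0,0],[-0.04,0,0],[-0.045,0,0],[-0.045,0,0],[-0.045,0,0],[-0.045,0,0],[-0.045,0,0],[-0.045,0,0]]' --twist '[[0,0,0],[0,0,0],[0,0,0],[0,0,0],[0,0,0],[0,0,0],[0,0,0],[0,0,0],[0,0,0],[0,0,0]]' --fingers '[1,1,1,1,1,1,1,1,1,1]'

```text
time: 22.55
position: [0.5098, -0.0516, 0.1939]
tool_rot: [-2.22, -2.223, -0.001]
ft_force: [1.3, 0.1, -1.3]
grip_width: 0.678
grip_force: 25.0
```

Request:
apply_moves --dp '[[-0.045,0,0],[-0.045,0,0],[-0.045,0,0],[-0.045,0,0],[-0.045,0,0],[-0.045,0,0],[-0.04,0,0],[-0.03,0,0],[-0.02,0,0],[-0.01,0,0]]' --twist '[[0,0,0],[0,0,0],[0,0,0],[0,0,0],[0,0,0],[0,0,0],[0,0,0],[0,0,0],[0,0,0],[0,0,0]]' --fingers '[1,1,1,1,1,1,1,1,1,1]'

```text
time: 23.55
position: [0.5081, -0.4216, 0.1937]
tool_rot: [-2.224, -2.218, 0.003]
ft_force: [0.9, -1.2, -2.4]
grip_width: 0.679
grip_force: 25.0
```

Request:
apply_moves --dp '[[0,0,0],[0,0,0],[0,0,0],[0,0,0]]' --twist '[[0,0,0],[0,0,0],[0,0,0],[0,0,0]]' --fingers '[1,1,1,1]'

```text
time: 23.95
position: [0.512, -0.4164, 0.194]
tool_rot: [-2.219, -2.224, -0.002]
ft_force: [1.0, 0.2, -1.2]
grip_width: 0.675
grip_force: 25.0
```

```bash
python3 -c "
from h import *
import pickle
s=ctrl.get_state();im=get_image('wrist');C=cam('wrist',s);save(im,'w5.png',None,1.5);np.save('w5.npy',im);pickle.dump(s,open('w5.pkl','wb'))
print('cup expect',proj(C,(.5135,-.325,.056)),'TCP',proj(C,s['position']))
for b in blobs(im,(105,100,40),(125,255,255))[:5]:print('blue',b[0],b[1],ray(C,b[1],.095),b[2])
go((.5135,-.325,.15),0)"
```

```text
cup expect [255.3535  97.602 ] TCP [254.2234 232.91  ]
blue 2350 [411.6064 139.5979] [ 0.6587 -0.3647  0.095 ] ((411.0, 140.5), (47.0, 60.0), 90.0)
blue 1533 [251.6386  18.6745] [ 0.5098 -0.2651  0.095 ] ((251.5, 25.5), (51.0, 41.0), 90.0)
blue 1353 [250.3681 171.2986] [ 0.5087 -0.3949  0.095 ] ((250.5, 169.5), (41.0, 35.0), 90.0)
TCP [ 0.5119 -0.4166  0.194 ] ydir 0.1 t 24.00 turn vec [ 0.0005 -0.0008  0.0022] then tool shift [0.0916 0.0016 0.044 ]
```

View pics/w5.png

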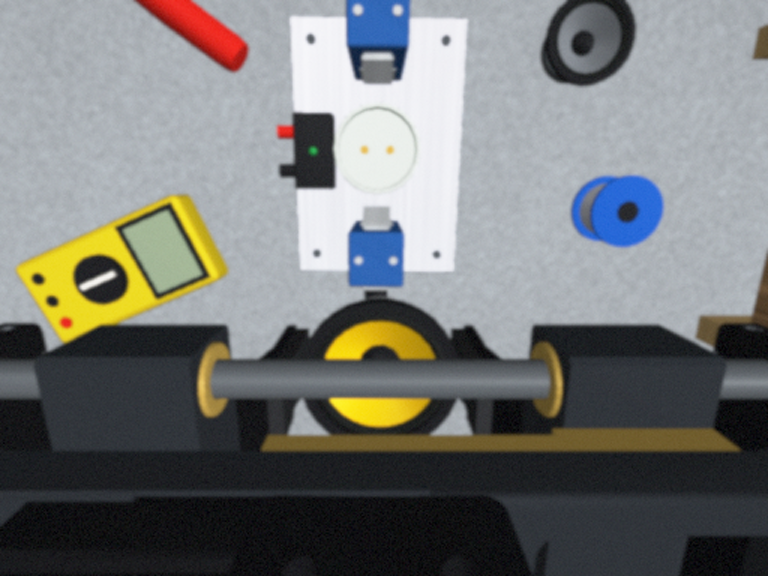

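```bash
python3 - <<'E'
from h import *
import pickle
im=np.load('w5.npy');s=pickle.load(open('w5.pkl','rb'));C=cam("wrist",s)
q=lambda u,v,z:ray(C,(u/1.5-.25,v/1.5-.25),z)
print("floor contacts",q(364,150,.05),q(390,150,.05),q(377,150,.05))
print("rim L R top bot",q(335,150,.056),q(417,150,.056),q(376,107,.056),q(376,187,.056))
print("block screws",[q(*p,.095) for p in((361,10),(398,10),(358,261),(393,261))])
pl=[q(*p,.005) for p in((290,17),(467,19),(454,271),(300,271))];print("plate",pl,np.mean(pl,0))
R=Ro.from_rotvec(s["tool_rot"]).as_matrix();P=np.array(s["position"]);zt=P[2]+.022
top=q(379,298,zt);L=q(300,365,zt);Rr=q(460,365,zt)
print("held: far edge,L,R in tool",[R.T@(x-P) for x in(top,L,Rr)])
for b in blobs(im,(20,130,120),(34,255,255),(200,200,310,290))[:3]:print(b[0],b[2])
print([R.T@(q(379,v,zt-.003)-P) for v in(318,428)])
E
```

```text
floor contacts [ 0.4999 -0.3267  0.05  ] [ 0.5182 -0.3267  0.05  ] [ 0.5091 -0.3267  0.05  ]
rim L R top bot [ 0.4802 -0.3272  0.056 ] [ 0.5366 -0.3271  0.056 ] [ 0.5084 -0.2997  0.056 ] [ 0.5084 -0.3518  0.056 ]
block screws [array([ 0.5004, -0.256 ,  0.095 ]), array([ 0.5209, -0.256 ,  0.095 ]), array([ 0.4972, -0.3973,  0.095 ]), array([ 0.5196, -0.3973,  0.095 ])]
plate [array([ 0.4437, -0.2293,  0.005 ]), array([ 0.5761, -0.2303,  0.005 ]), array([ 0.5755, -0.423 ,  0.005 ]), array([ 0.4422, -0.4233,  0.005 ])] [ 0.5094 -0.3265  0.005 ]
held: far edge,L,R in tool [array([ 0.0289, -0.0011, -0.022 ]), array([ 0.0033, -0.0301, -0.022 ]), array([ 0.0033,  0.0287, -0.022 ])]
1255 ((252.5, 226.5), (25.0, 73.0), 90.0)
1010 ((252.5, 274.5), (19.0, 67.0), 90.0)
[array([ 0.0205, -0.0011, -0.019 ]), array([-0.0249, -0.0011, -0.019 ])]
```

Request:
apply_moves --dp '[[0.015,0,0],[0.025,-0.001,0],[0.03,-0.001,0.005],[0.015,0,0.01],[0.006,0,0.01],[0,0,0.01],[0,0,0.01],[0,0,0],[0,0,0],[0,0,0]]' --twist '[[0,0,0],[0,0,0],[0,0,0],[0,0,0],[0,0,0],[0,0,0],[0,0,0],[0,0,0],[0,0,0],[0,0,0]]' --fingers '[1,1,1,1,1,1,1,1,1,1]'

```text
time: 25.0
position: [0.5093, -0.328, 0.1493]
tool_rot: [2.222, 2.219, -0.0]
ft_force: [-0.4, -0.4, -1.8]
grip_width: 0.673
grip_force: 25.0
```

```bash
python3 -c "
from h import *
go((.5097,-.3256,.075),0.2)"
```

```text
TCP [ 0.5093 -0.328   0.1493] ydir -0.1 t 25.00 turn vec [ 0.0005  0.0008 -0.0048] then tool shift [0.0024 0.0004 0.0743]
```

Request:
apply_moves --dp '[[0.001,0,0.01],[0.001,0,0.015],[0,0,0.015],[0,0,0.015],[0,0,0.01],[0,0,0.005],[0,0,0.004],[0,0,0],[0,0,0],[0,0,0]]' --twist '[[0,0,0],[0,0,0],[0,0,0],[0,0,0],[0,0,0],[0,0,0],[0,0,0],[0,0,0],[0,0,0],[0,0,0]]' --fingers '[1,1,1,1,1,1,1,1,1,1]'

```text
time: 26.0
position: [0.5097, -0.3252, 0.0755]
tool_rot: [2.221, 2.221, 0.001]
ft_force: [0.3, -0.5, -2.5]
grip_width: 0.676
grip_force: 25.0
```

```bash
python3 -c "
from h import *
go((.5097,-.3256,.064),0.2)
c=cam('side');i=get_image('side');save(i,'s3.png',(230,80,330,160),6)"
```

```text
TCP [ 0.5097 -0.3252  0.0755] ydir -0.0 t 26.00 turn vec [ 0.0012  0.0004 -0.0035] then tool shift [-0.0004 -0.      0.0115]
```

View pics/s3.png

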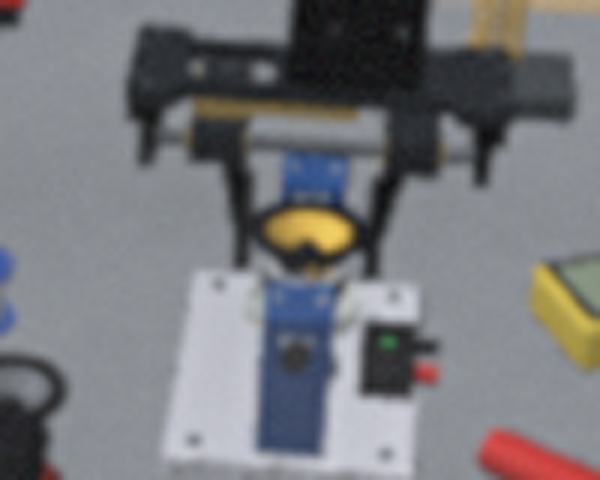

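Request:
apply_moves --dp '[[0,0,0.003],[0,0,0.003],[0,0,0.002],[0,0,0.002],[0,0,0.002],[0,0,0],[0,0,0],[0,0,0]]' --twist '[[0,0,0],[0,0,0],[0,0,0],[0,0,0],[0,0,0],[0,0,0],[0,0,0],[0,0,0]]' --fingers '[1,1,1,1,1,1,1,1]'

```text
time: 26.85
position: [0.5093, -0.3249, 0.063]
tool_rot: [2.221, 2.221, 0.0]
ft_force: [-0.5, 0.7, -0.1]
grip_width: 0.67
grip_force: 25.0
```

Request:
apply_moves --dp '[[0,0,0.001],[0,0,0.001],[0,0,0],[0,0,0],[0,0,0],[0,0,0],[0,0,0],[0,0,0]]' --twist '[[0,0,0],[0,0,0],[0,0,0],[0,0,0],[0,0,0],[0,0,0],[0,0,0],[0,0,0]]' --fingers '[1,1,0.32,0.3,0.25,0.2,0.1,0]'

```text
time: 27.65
position: [0.5094, -0.325, 0.0609]
tool_rot: [2.221, 2.221, 0.0]
ft_force: [0.4, -0.2, 0.0]
grip_width: 0.903
grip_force: 0.0
```

Request:
apply_moves --dp '[[0,0,0],[0,0,0],[0,0,-0.01],[0,0,-0.02],[0,0,-0.03],[0,0,-0.03],[0,0,-0.03],[-0.04,0,0],[-0.04,0,0],[0,0,0]]' --twist '[[0,0,0],[0,0,0],[0,0,0],[0,0,0],[0,0,0],[0,0,0],[0,0,0],[0,0,0],[0,0,0],[0,0,0]]' --fingers '[0,0,0,0,0,0,0,0,0,0]'

```text
time: 28.65
position: [0.5064, -0.4116, 0.1821]
tool_rot: [2.227, 2.211, -0.007]
ft_force: [-0.7, -0.6, -0.3]
grip_width: 1.001
grip_force: 0.0
```

Request:
apply_moves --dp '[[0,0,0],[0,0,0]]' --twist '[[0,0,0],[0,0,0]]' --fingers '[0,0]'

```text
time: 28.85
position: [0.5097, -0.4038, 0.181]
tool_rot: [-2.22, -2.222, -0.002]
ft_force: [-0.8, 0.8, 0.3]
grip_width: 1.003
grip_force: 0.0
```

```bash
python3 -c "
from h import *
s=ctrl.get_state();im=get_image('wrist');C=cam('wrist',s);save(im,'w6.png',None,1.5);print(s['position'])
for b in blobs(im,(20,130,120),(34,255,255),(200,0,310,240))[:2]:print('yel',b[0],b[1],ray(C,b[1],.080),b[2])
for b in blobs(im,(0,0,0),(180,255,70),(195,30,320,150))[:3]:print('blk',b[0],b[1],ray(C,b[1],.083),b[2])
go((.4552,.011,.2),0)"
```

```text
[ 0.5097 -0.4038  0.181 ]
yel 1934 [252.0967 111.607 ] [ 0.5081 -0.3273  0.08  ] ((252.0, 111.5), (49.0, 48.0), 90.0)
blk 4506 [240.1236 110.9283] [ 0.4973 -0.3268  0.083 ] ((239.0, 111.0), (64.0, 88.0), 90.0)
blk 53 [238.8113  50.3396] [ 0.4967 -0.2769  0.083 ] ((238.5, 52.5), (15.0, 5.0), 90.0)
blk 46 [268.1957  49.1957] [ 0.5219 -0.276   0.083 ] ((267.5, 50.5), (11.0, 7.0), 90.0)
TCP [ 0.51   -0.4034  0.1809] ydir 0.1 t 28.90 turn vec [ 0.0004 -0.0012  0.0018] then tool shift [ 0.4144 -0.0548 -0.0191]
```

View pics/w6.png

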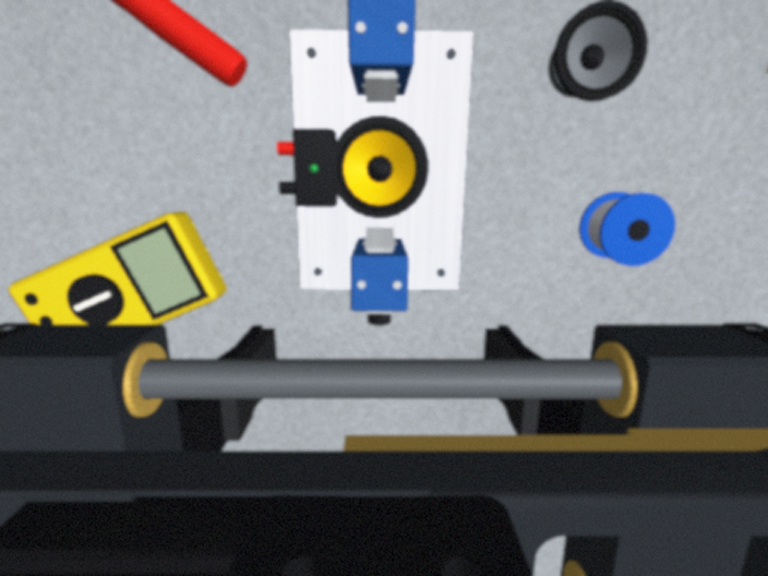

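Request:
apply_moves --dp '[[0.045,0,0],[0.045,-0.007,0],[0.045,-0.007,0],[0.045,-0.007,0],[0.045,-0.007,0],[0.045,-0.007,0],[0.045,-0.007,0],[0.045,-0.007,0],[0.04,-0.006,0],[0,0,0]]' --twist '[[0,0,0],[0,0,0],[0,0,0],[0,0,0],[0,0,0],[0,0,0],[0,0,0],[0,0,0],[0,0,0],[0,0,0]]' --fingers '[0,0,0,0,0,0,0,0,0,0]'

```text
time: 29.9
position: [0.453, 0.0024, 0.181]
tool_rot: [-2.207, -2.233, -0.003]
ft_force: [-0.7, -0.2, 0.1]
grip_width: 1.0
grip_force: 0.0
```

Request:
apply_moves --dp '[[0,0,0],[0,0,0],[0,0,0]]' --twist '[[0,0,0],[0,0,0],[0,0,0]]' --fingers '[0,0,0]'

```text
time: 30.2
position: [0.4544, -0.0061, 0.181]
tool_rot: [2.223, 2.219, 0.0]
ft_force: [0.6, -0.4, 0.2]
grip_width: 0.998
grip_force: 0.0
```

```bash
python3 -c "
from h import *
s=ctrl.get_state();im=get_image('wrist');C=cam('wrist',s);np.save('w7.npy',im)
print('expect',proj(C,(.4552,.011,.05)))
for b in blobs(im,(18,110,90),(36,255,255),(200,100,310,240))[:3]:print('dot',b[0],b[1],ray(C,b[1],.05),b[2])
for b in blobs(im,(0,0,0),(180,255,70),(200,100,310,235))[:3]:print('blk',b[0],b[1],b[2])
for b in blobs(im,(0,0,215),(180,30,255),(180,60,330,240))[:3]:print('disc',b[0],b[1],ray(C,b[1],.008),b[2])
go((.4552,.011,.017),0)"
```

```text
expect [254.3828 169.9563]
dot 247 [252.8097 169.9676] [0.4535 0.011  0.05  ] ((252.5, 170.0), (16.0, 17.0), 90.0)
blk 398 [252.8744 168.5854] ((253.0, 168.5), (23.0, 20.0), 90.0)
disc 15846 [266.8531 151.6491] [0.4705 0.0259 0.008 ] ((254.5, 149.0), (176.0, 149.0), 90.0)
disc 136 [213.2059 215.3529] [ 0.4026 -0.0551  0.008 ] ((211.6154022216797, 214.57693481445312), (11.482294082641602, 23.07552719116211), 70.55996704101562)
disc 72 [268.0694  76.9722] [0.471  0.1099 0.008 ] ((268.3461608886719, 76.73075866699219), (13.035454750061035, 6.933752536773682), 33.6900634765625)
TCP [ 0.4544 -0.0061  0.1809] ydir -0.1 t 30.25 turn vec [ 0.0002 -0.     -0.0022] then tool shift [0.0171 0.0008 0.1639]
```

Request:
apply_moves --dp '[[0.009,0,0.02],[0.008,0,0.03],[0,0,0.03],[0,0,0.03],[0,0,0.02],[0,0,0.015],[0,0,0.012],[0,0,0.006],[0,0,0],[0,0,0]]' --twist '[[0,0,0],[0,0,0],[0,0,0],[0,0,0],[0,0,0],[0,0,0],[0,0,0],[0,0,0],[0,0,0],[0,0,0]]' --fingers '[0,0,0,0,0,0,0,0,0,0]'

```text
time: 31.25
position: [0.4549, 0.0119, 0.0184]
tool_rot: [2.221, 2.221, 0.001]
ft_force: [0.7, -0.4, 0.8]
grip_width: 1.001
grip_force: 0.0
```

```bash
python3 -c "
from h import *
go((.4545,.011,.017),0)"
```

```text
TCP [0.4549 0.0119 0.0184] ydir -0.0 t 31.25 turn vec [ 0.001  -0.0002 -0.0004] then tool shift [-0.0009 -0.0004  0.0014]
```

Request:
apply_moves --dp '[[0,0,0.001],[0,0,0],[0,0,0],[0,0,0],[0,0,0],[0,0,0],[0,0,0],[0,0,0],[0,0,0],[0,0,0]]' --twist '[[0,0,0],[0,0,0],[0,0,0],[0,0,0],[0,0,0],[0,0,0],[0,0,0],[0,0,0],[0,0,0],[0,0,0]]' --fingers '[0.3,0.4,0.5,0.55,0.6,0.65,0.7,1,1,1]' --newtons 40

```text
time: 32.25
position: [0.4543, 0.0121, 0.0169]
tool_rot: [2.221, 2.221, 0.0]
ft_force: [-0.1, -0.4, -0.7]
grip_width: 0.314
grip_force: 40.0
```

Request:
apply_moves --dp '[[0,0,0],[0,0,0],[0,0,-0.005],[0,0,-0.015],[0,0,-0.03],[0,0,-0.03],[0,0,-0.03],[0,0,-0.03],[0,0,-0.02],[0,0,0]]' --twist '[[0,0,0],[0,0,0],[0,0,0],[0,0,0],[0,0,0],[0,0,0],[0,0,0],[0,0,0],[0,0,0],[0,0,0]]' --fingers '[1,1,1,1,1,1,1,1,1,1]'

```text
time: 33.25
position: [0.4562, 0.0122, 0.1799]
tool_rot: [2.22, 2.219, 0.008]
ft_force: [-0.2, 1.0, -1.4]
grip_width: 0.311
grip_force: 40.0
```

```bash
python3 -c "
from h import *
go((.5095,-.41,.17),0)"
```

```text
TCP [0.4562 0.0122 0.1799] ydir -0.0 t 33.25 turn vec [ 0.0057 -0.0018 -0.0002] then tool shift [-0.4222  0.0533  0.0099]
```

Request:
apply_moves --dp '[[-0.01,0.002,0],[-0.02,0.003,0],[-0.03,0.005,0],[-0.04,0.006,0],[-0.04,0.006,0],[-0.04,0.006,0],[-0.04,0.006,0],[-0.04,0.006,0],[-0.03,0.005,0],[-0.02,0.004,0]]' --twist '[[0,0,0],[0,0,0],[0,0,0],[0,0,0],[0,0,0],[0,0,0],[0,0,0],[0,0,0],[0,0,0],[0,0,0]]' --fingers '[1,1,1,1,1,1,1,1,1,1]'

```text
time: 34.25
position: [0.5011, -0.3016, 0.1749]
tool_rot: [-2.224, -2.216, 0.006]
ft_force: [1.5, 1.3, -2.3]
grip_width: 0.312
grip_force: 40.0
```

Request:
apply_moves --dp '[[-0.018,0.004,0],[-0.01,0,0],[0,0,0.01],[0,0,0.015],[0,0,0.015],[0,0,0],[0,0,0],[0,0,0]]' --twist '[[0,0,0],[0,0,0],[0,0,0],[0,0,0],[0,0,0],[0,0,0],[0,0,0],[0,0,0]]' --fingers '[1,1,1,1,1,1,1,1]'

```text
time: 35.05
position: [0.5077, -0.3258, 0.1373]
tool_rot: [2.22, 2.222, 0.001]
ft_force: [1.1, -0.5, -1.6]
grip_width: 0.311
grip_force: 40.0
```

```bash
python3 -c "
from h import *
go((.5094,-.3258,.102),0.2)"
```

```text
TCP [ 0.5077 -0.3258  0.1373] ydir 0.0 t 35.05 turn vec [ 0.0009  0.0002 -0.0029] then tool shift [-0.      0.0017  0.0353]
```

Request:
apply_moves --dp '[[0,0.001,0.008],[0,0.001,0.01],[0,0,0.008],[0,0,0.004],[0,0,0],[0,0,0],[0,0,0]]' --twist '[[0,0,0],[0,0,0],[0,0,0],[0,0,0],[0,0,0],[0,0,0],[0,0,0]]' --fingers '[1,1,1,1,1,1,1]'

```text
time: 35.75
position: [0.5095, -0.3262, 0.1072]
tool_rot: [2.221, 2.221, 0.0]
ft_force: [0.2, 0.2, -1.4]
grip_width: 0.312
grip_force: 40.0
```

```bash
python3 -c "
from h import *
go((.5094,-.3258,.090),0.2);print(ctrl.get_state()['ft_force'])"
```

```text
TCP [ 0.5095 -0.3262  0.1072] ydir -0.0 t 35.75 turn vec [ 0.0006  0.0003 -0.0037] then tool shift [ 0.0004 -0.0001  0.0172]
[ 0.1716  0.179  -1.3931]
```

Request:
apply_moves --dp '[[0,0,0.003],[0,0,0.003],[0,0,0.002],[0,0,0.002],[0,0,0],[0,0,0]]' --twist '[[0,0,0],[0,0,0],[0,0,0],[0,0,0],[0,0,0],[0,0,0]]' --fingers '[1,1,1,1,1,1]'

```text
time: 36.35
position: [0.5095, -0.3261, 0.097]
tool_rot: [2.221, 2.221, 0.0]
ft_force: [0.3, 0.3, -0.4]
grip_width: 0.309
grip_force: 40.0
```

Request:
apply_moves --dp '[[0,0,0.002],[0,0,0.002],[0,0,0.002],[0,0,0.001],[0,0,0],[0,0,0]]' --twist '[[0,0,0],[0,0,0],[0,0,0],[0,0,0],[0,0,0],[0,0,0]]' --fingers '[1,1,1,1,1,1]'

```text
time: 36.95
position: [0.5097, -0.3262, 0.0908]
tool_rot: [2.221, 2.221, 0.001]
ft_force: [-0.1, 0.8, 6.5]
grip_width: 0.313
grip_force: 40.0
```

Request:
apply_moves --dp '[[0,0,0.002],[0,0,0.002],[0,0,0.002],[0,0,0.001],[0,0,0],[0,0,0]]' --twist '[[0,0,0],[0,0,0],[0,0,0],[0,0,0],[0,0,0],[0,0,0]]' --fingers '[1,1,1,1,1,1]'

```text
time: 37.55
position: [0.5099, -0.3264, 0.0835]
tool_rot: [2.22, 2.22, 0.001]
ft_force: [0.9, 0.8, 4.0]
grip_width: 0.313
grip_force: 40.0
```

Request:
apply_moves --dp '[[0,0,0.001],[0,0,0.001],[0,0,0.001],[0,0,0.001],[0,0,0.001],[0,0,0],[0,0,0]]' --twist '[[0,0,0],[0,0,0],[0,0,0],[0,0,0],[0,0,0],[0,0,0],[0,0,0]]' --fingers '[1,1,1,1,1,1,1]'

```text
time: 38.25
position: [0.5099, -0.3265, 0.0786]
tool_rot: [2.22, 2.22, 0.001]
ft_force: [0.1, -0.2, 5.6]
grip_width: 0.312
grip_force: 40.0
```

Request:
apply_moves --dp '[[0,0,0.001],[0,0,0],[0,0,0],[0,0,0]]' --twist '[[0,0,0],[0,0,0],[0,0,0],[0,0,0]]' --fingers '[1,1,1,1]'

```text
time: 38.65
position: [0.5099, -0.3264, 0.0776]
tool_rot: [2.22, 2.22, 0.001]
ft_force: [0.4, 0.1, 6.0]
grip_width: 0.315
grip_force: 40.0
```

Request:
apply_moves --dp '[[0,0,-0.001],[0,0,-0.001],[0,0,-0.001],[0,0,-0.001],[0,0,0],[0,0,0]]' --twist '[[0,0,0],[0,0,0],[0,0,0],[0,0,0],[0,0,0],[0,0,0]]' --fingers '[1,1,1,1,1,1]'

```text
time: 39.25
position: [0.5098, -0.3264, 0.0809]
tool_rot: [2.22, 2.22, 0.0]
ft_force: [1.9, -1.8, 1.8]
grip_width: 0.307
grip_force: 40.0
```

Request:
apply_moves --dp '[[0,0,0],[0,0,0],[0,0,0],[0,0,0],[0,0,0],[0,0,0],[0,0,0],[0,0,-0.01],[0,0,-0.02],[0,0,-0.03]]' --twist '[[0,0,0],[0,0,0],[0,0,0],[0,0,0],[0,0,0],[0,0,0],[0,0,0],[0,0,0],[0,0,0],[0,0,0]]' --fingers '[0.67,0.65,0.6,0.5,0.3,0.1,0,0,0,0]'

```text
time: 40.25
position: [0.5083, -0.3253, 0.1408]
tool_rot: [-2.22, -2.219, 0.002]
ft_force: [1.7, -0.3, 0.3]
grip_width: 0.941
grip_force: 0.0
```

Request:
apply_moves --dp '[[0,0,-0.04],[0,0,-0.02],[-0.04,0,0],[-0.03,0,0],[0,0,0],[0,0,0],[0,0,0]]' --twist '[[0,0,0],[0,0,0],[0,0,0],[0,0,0],[0,0,0],[0,0,0],[0,0,0]]' --fingers '[0,0,0,0,0,0,0]'

```text
time: 40.95
position: [0.5098, -0.3947, 0.2009]
tool_rot: [-2.22, -2.222, -0.002]
ft_force: [-0.3, 0.5, 0.3]
grip_width: 0.999
grip_force: 0.0
```

```bash
python3 -c "
from h import *
s=ctrl.get_state();im=get_image('wrist');C=cam('wrist',s)
k=cv2.resize(im[20:240,170:340],None,fx=2.3,fy=2.3);j=get_image('side')[85:165,235:325];j=cv2.resize(j,None,fx=4.2,fy=4.2)
h=max(k.shape[0],j.shape[0]);o=np.zeros((h,k.shape[1]+j.shape[1],3),np.uint8);o[:k.shape[0],:k.shape[1]]=k;o[:j.shape[0],k.shape[1]:]=j;print(o.shape);save(o,'w8.png')
for b in blobs(im,(18,110,90),(36,255,255),(200,40,310,240))[:3]:print('dot',b[0],b[1],ray(C,b[1],.114),b[2])
go((.63,.07,.235),-4.8)"
```

```text
(506, 769, 3)
dot 355 [252.9775 121.7549] [ 0.5089 -0.3271  0.114 ] ((253.0, 122.0), (20.0, 20.0), 90.0)
TCP [ 0.51   -0.3944  0.2009] ydir 0.1 t 41.05 turn vec [ 0.0004 -0.0011  0.0858] then tool shift [ 0.4729  0.0808 -0.0341]
```

View pics/w8.png

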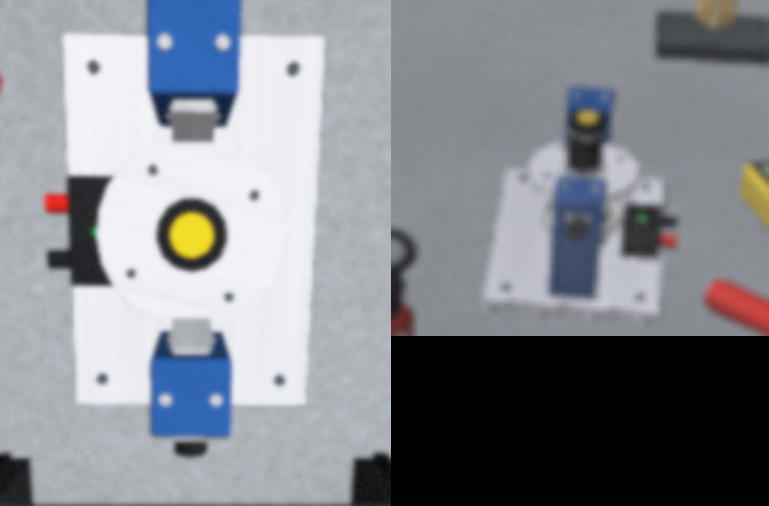

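Request:
apply_moves --dp '[[0,0,-0.034],[0.045,0.008,0],[0.045,0.008,0],[0.045,0.008,0],[0.045,0.008,0],[0.045,0.008,0],[0.045,0.008,0],[0.045,0.008,0],[0.045,0.008,0],[0.045,0.008,0]]' --twist '[[0,0,0.086],[0,0,0],[0,0,0],[0,0,0],[0,0,0],[0,0,0],[0,0,0],[0,0,0],[0,0,0],[0,0,0]]' --fingers '[0,0,0,0,0,0,0,0,0,0]'

```text
time: 42.05
position: [0.6157, 0.0045, 0.2353]
tool_rot: [-2.313, -2.126, -0.002]
ft_force: [0.7, 0.1, -0.2]
grip_width: 1.004
grip_force: 0.0
```

Request:
apply_moves --dp '[[0.04,0.004,0],[0.02,0.004,0],[0,0,0],[0,0,0],[0,0,0]]' --twist '[[0,0,0],[0,0,0],[0,0,0],[0,0,0],[0,0,0]]' --fingers '[0,0,0,0,0]'

```text
time: 42.55
position: [0.6288, 0.0573, 0.2352]
tool_rot: [2.318, 2.119, -0.001]
ft_force: [0.5, -0.6, 0.7]
grip_width: 0.999
grip_force: 0.0
```

```bash
python3 -c "
from h import *
s=ctrl.get_state();im=get_image('wrist');C=cam('wrist',s)
print('expect',proj(C,(.628,.07,.121)))
for b in blobs(im,(3,150,130),(16,255,255))[:1]:print(b[0],b[1],ray(C,b[1],.121),b[2])
go((.6282,.0690,.0582),-4.8)"
```

```text
expect [251.8529 177.018 ]
597 [251.9497 177.1843] [0.6281 0.0698 0.121 ] ((252.0, 177.0), (28.0, 24.0), 90.0)
TCP [0.6288 0.0574 0.2352] ydir -5.2 t 42.60 turn vec [ 0.0004  0.0007 -0.0062] then tool shift [ 0.0115 -0.0015  0.177 ]
```

Bottle is where I left it.

Request:
apply_moves --dp '[[0.006,-0.001,0.02],[0.006,0,0.03],[0,0,0.03],[0,0,0.03],[0,0,0.03],[0,0,0.025],[0,0,0.012],[0,0,0],[0,0,0],[0,0,0]]' --twist '[[0,0,-0.006],[0,0,0],[0,0,0],[0,0,0],[0,0,0],[0,0,0],[0,0,0],[0,0,0],[0,0,0],[0,0,0]]' --fingers '[0,0,0,0,0,0,0,0,0,0]'

```text
time: 43.6
position: [0.6302, 0.0723, 0.0597]
tool_rot: [2.308, 2.129, 0.004]
ft_force: [0.2, -0.0, 0.8]
grip_width: 1.002
grip_force: 0.0
```

Request:
apply_moves --dp '[[0,0,0],[0,0,0],[0,0,0],[0,0,0],[0,0,0],[0,0,0],[0,0,0],[0,0,0]]' --twist '[[0,0,0],[0,0,0],[0,0,0],[0,0,0],[0,0,0],[0,0,0],[0,0,0],[0,0,0]]' --fingers '[0.2,0.3,0.4,0.5,0.7,0.9,1,1]' --newtons 20

```text
time: 44.4
position: [0.629, 0.0725, 0.0579]
tool_rot: [2.308, 2.131, 0.0]
ft_force: [0.1, 0.9, -0.5]
grip_width: 0.57
grip_force: 20.0
```

Request:
apply_moves --dp '[[0,0,-0.005],[0,0,-0.015],[0,0,-0.025],[0,0,-0.03],[0,0,-0.03],[0,0,-0.03],[0,0,-0.03],[0,0,0]]' --twist '[[0,0,0],[0,0,0],[0,0,0],[0,0,0],[0,0,0],[0,0,0],[0,0,0],[0,0,0]]' --fingers '[1,1,1,1,1,1,1,1]'

```text
time: 45.2
position: [0.6316, 0.0722, 0.229]
tool_rot: [2.306, 2.127, 0.013]
ft_force: [0.5, 0.5, -1.6]
grip_width: 0.573
grip_force: 20.0
```

```bash
python3 -c "
from h import *
go((.4911,.3784,.0685),-4.8)"
```

```text
TCP [0.6316 0.0722 0.229 ] ydir -4.6 t 45.20 turn vec [ 0.0089 -0.0029  0.0033] then tool shift [ 0.2934 -0.1657  0.1605]
```

Request:
apply_moves --dp '[[0.01,-0.005,0],[0.025,-0.015,0],[0.035,-0.02,0],[0.04,-0.022,0],[0.04,-0.022,0],[0.04,-0.022,0],[0.04,-0.022,0],[0.035,-0.02,0],[0.022,-0.012,0],[0.01,-0.006,0]]' --twist '[[0,0,0.003],[0,0,0],[0,0,0],[0,0,0],[0,0,0],[0,0,0],[0,0,0],[0,0,0],[0,0,0],[0,0,0]]' --fingers '[1,1,1,1,1,1,1,1,1,1]'

```text
time: 46.2
position: [0.4841, 0.3859, 0.2208]
tool_rot: [-2.304, -2.133, 0.005]
ft_force: [-0.8, 0.3, -2.7]
grip_width: 0.572
grip_force: 20.0
```

Request:
apply_moves --dp '[[0,0,0.01],[0,0,0.02],[0,0,0.03],[0,0,0.03],[0,0,0.03],[0,0,0.02],[0,0,0],[0,0,0],[0,0,0]]' --twist '[[0,0,0],[0,0,0],[0,0,0],[0,0,0],[0,0,0],[0,0,0],[0,0,0],[0,0,0],[0,0,0]]' --fingers '[1,1,1,1,1,1,1,1,1]'

```text
time: 47.1
position: [0.4895, 0.3818, 0.0843]
tool_rot: [2.313, 2.125, 0.004]
ft_force: [0.2, 0.5, -1.2]
grip_width: 0.57
grip_force: 20.0
```

```bash
python3 -c "
from h import *
go((.4914,.3822,.0677),-4.8);print(ctrl.get_state()['ft_force'])"
```

```text
TCP [0.4895 0.3818 0.0843] ydir -4.8 t 47.10 turn vec [ 0.002  -0.0014 -0.0007] then tool shift [0.0005 0.0018 0.0166]
[ 0.2455  0.4879 -1.2234]
```

Request:
apply_moves --dp '[[0,0.001,0.004],[0,0.001,0.004],[0,0,0.004],[0,0,0.002],[0,0,0.001],[0,0,0],[0,0,0],[0,0,0]]' --twist '[[0,0,0],[0,0,0],[0,0,0],[0,0,0],[0,0,0],[0,0,0],[0,0,0],[0,0,0]]' --fingers '[1,1,1,1,1,1,1,1]'

```text
time: 47.9
position: [0.4902, 0.3822, 0.0681]
tool_rot: [2.312, 2.127, 0.001]
ft_force: [0.1, 0.5, -2.1]
grip_width: 0.571
grip_force: 20.0
```

Request:
apply_moves --dp '[[0,0,0.001],[0,0,0.0005],[0,0,0],[0,0,0],[0,0,0]]' --twist '[[0,0,0],[0,0,0],[0,0,0],[0,0,0],[0,0,0]]' --fingers '[1,1,1,1,1]'

```text
time: 48.4
position: [0.4903, 0.3822, 0.0669]
tool_rot: [-2.312, -2.127, -0.001]
ft_force: [0.2, -0.9, 2.6]
grip_width: 0.563
grip_force: 20.0
```

Contact; release, rise and go to the can.

Request:
apply_moves --dp '[[0,0,0],[0,0,0],[0,0,0],[0,0,0],[0,0,-0.02],[0,0,-0.03],[0,0,-0.04],[0,0,-0.04],[0,0,-0.04],[0,0,0]]' --twist '[[0,0,0],[0,0,0],[0,0,0],[0,0,0],[0,0,0],[0,0,0],[0,0,0],[0,0,0],[0,0,0],[0,0,0]]' --fingers '[0.4,0.3,0.1,0,0,0,0,0,0,0]'

```text
time: 49.4
position: [0.493, 0.3838, 0.2431]
tool_rot: [-2.312, -2.127, -0.018]
ft_force: [1.0, 0.3, -0.1]
grip_width: 0.999
grip_force: 0.0
```

```bash
python3 -c "
from h import *
s=ctrl.get_state();im=get_image('wrist');C=cam('wrist',s)
for b in blobs(im,(3,150,130),(16,255,255))[:1]:print('bottle',b[0],b[1],ray(C,b[1],.130),b[2])
go((.629,-.0503,.24),-4.8)"
```

```text
bottle 608 [249.6217 194.2928] [0.4892 0.3799 0.13  ] ((249.5, 194.5), (29.0, 25.0), 90.0)
TCP [0.4917 0.383  0.2399] ydir -4.8 t 49.45 turn vec [ 0.0043 -0.0051  0.0007] then tool shift [-0.4203  0.1731 -0.0001]
```

Request:
apply_moves --dp '[[-0.045,0.0185,0],[-0.045,0.0185,0],[-0.045,0.0185,0],[-0.045,0.0185,0],[-0.045,0.0185,0],[-0.045,0.0185,0],[-0.045,0.0185,0],[-0.045,0.0185,0],[-0.04,0.0165,0],[-0.02,0.008,0]]' --twist '[[0,0,0],[0,0,0],[0,0,0],[0,0,0],[0,0,0],[0,0,0],[0,0,0],[0,0,0],[0,0,0],[0,0,0]]' --fingers '[0,0,0,0,0,0,0,0,0,0]'

```text
time: 50.45
position: [0.6266, -0.0565, 0.2349]
tool_rot: [2.317, 2.12, -0.005]
ft_force: [0.2, -0.5, 1.0]
grip_width: 1.006
grip_force: 0.0
```

Request:
apply_moves --dp '[[0,0,0],[0,0,0],[0,0,0],[0,0,0]]' --twist '[[0,0,0],[0,0,0],[0,0,0],[0,0,0]]' --fingers '[0,0,0,0]'

```text
time: 50.85
position: [0.627, -0.0485, 0.2359]
tool_rot: [-2.308, -2.13, -0.0]
ft_force: [0.5, 0.8, 0.6]
grip_width: 1.001
grip_force: 0.0
```

```bash
python3 -c "
from h import *
s=ctrl.get_state();im=get_image('wrist');C=cam('wrist',s)
print('expect',proj(C,(.629,-.052,.143)))
for b in blobs(im,(0,0,0),(180,255,60),(200,130,310,235))[:2]:print(b[0],b[1],ray(C,b[1],.143),b[2])
go((.629,-.0503,.081),-4.8)"
```

```text
expect [256.2649 197.8813]
1147 [255.381  197.2223] [ 0.6282 -0.0513  0.143 ] ((256.0529479980469, 197.01177978515625), (36.55278778076172, 38.83055877685547), 12.528807640075684)
TCP [ 0.6271 -0.0488  0.2361] ydir -4.6 t 50.90 turn vec [-0.0004 -0.0007  0.0035] then tool shift [-0.0013  0.0021  0.1551]
```

Request:
apply_moves --dp '[[-0.002,0.001,0.02],[0,0.001,0.03],[0,0,0.03],[0,0,0.03],[0,0,0.02],[0,0,0.015],[0,0,0.01],[0,0,0],[0,0,0],[0,0,0]]' --twist '[[0,0,0.003],[0,0,0],[0,0,0],[0,0,0],[0,0,0],[0,0,0],[0,0,0],[0,0,0],[0,0,0],[0,0,0]]' --fingers '[0,0,0,0,0,0,0,0,0,0]'

```text
time: 51.9
position: [0.6299, -0.053, 0.0827]
tool_rot: [2.314, 2.123, 0.003]
ft_force: [0.9, -0.6, -0.1]
grip_width: 1.003
grip_force: 0.0
```

Request:
apply_moves --dp '[[0,0,0],[0,0,0],[0,0,0],[0,0,0],[0,0,0],[0,0,0],[0,0,0],[0,0,0]]' --twist '[[0,0,0],[0,0,0],[0,0,0],[0,0,0],[0,0,0],[0,0,0],[0,0,0],[0,0,0]]' --fingers '[0.2,0.3,0.4,0.5,0.7,0.9,1,1]'

```text
time: 52.7
position: [0.6291, -0.0529, 0.0814]
tool_rot: [2.315, 2.124, 0.0]
ft_force: [0.1, 0.9, -0.0]
grip_width: 0.594
grip_force: 20.0
```

Request:
apply_moves --dp '[[0,0,-0.005],[0,0,-0.015],[0,0,-0.025],[0,0,-0.03],[0,0,-0.03],[0,0,-0.03],[0,0,-0.03],[0,0,-0.02],[0,0,0]]' --twist '[[0,0,0],[0,0,0],[0,0,0],[0,0,0],[0,0,0],[0,0,0],[0,0,0],[0,0,0],[0,0,0]]' --fingers '[1,1,1,1,1,1,1,1,1]'

```text
time: 53.6
position: [0.6306, -0.0537, 0.2709]
tool_rot: [2.312, 2.12, 0.008]
ft_force: [-0.3, -1.0, -1.6]
grip_width: 0.589
grip_force: 20.0
```

```bash
python3 -c "
from h import *
go((.483,.2691,.0899),-4.8)"
```

```text
TCP [ 0.6306 -0.0537  0.2709] ydir -5.0 t 53.60 turn vec [ 0.007  -0.0009 -0.0026] then tool shift [ 0.3093 -0.1741  0.181 ]
```

Request:
apply_moves --dp '[[0.01,-0.006,0],[0.025,-0.015,0],[0.036,-0.02,0],[0.042,-0.024,0],[0.042,-0.024,0],[0.042,-0.024,0],[0.042,-0.024,0],[0.036,-0.02,0],[0.022,-0.012,0],[0.01,-0.005,0]]' --twist '[[0,0,0],[0,0,0],[0,0,0],[0,0,0],[0,0,0],[0,0,0],[0,0,0],[0,0,0],[0,0,0],[0,0,0]]' --fingers '[1,1,1,1,1,1,1,1,1,1]'

```text
time: 54.6
position: [0.4785, 0.2714, 0.2645]
tool_rot: [-2.307, -2.13, 0.005]
ft_force: [-0.5, -0.3, -2.5]
grip_width: 0.59
grip_force: 20.0
```

Request:
apply_moves --dp '[[0,0,0.01],[0,0,0.02],[0,0,0.03],[0,0,0.03],[0,0,0.03],[0,0,0.025],[0,0,0.015],[0,0,0],[0,0,0],[0,0,0]]' --twist '[[0,0,0],[0,0,0],[0,0,0],[0,0,0],[0,0,0],[0,0,0],[0,0,0],[0,0,0],[0,0,0],[0,0,0]]' --fingers '[1,1,1,1,1,1,1,1,1,1]'

```text
time: 55.6
position: [0.4832, 0.268, 0.1078]
tool_rot: [2.315, 2.123, 0.004]
ft_force: [0.4, 0.5, -1.0]
grip_width: 0.591
grip_force: 20.0
```

```bash
python3 -c "
from h import *
go((.483,.2667,.0904),-4.8)"
```

```text
TCP [0.4832 0.268  0.1078] ydir -5.0 t 55.60 turn vec [ 0.0021 -0.0017 -0.0028] then tool shift [-0.0013 -0.0001  0.0174]
```

Request:
apply_moves --dp '[[-0.001,0,0.004],[0,0,0.004],[0,0,0.004],[0,0,0.003],[0,0,0.0015],[0,0,0],[0,0,0],[0,0,0]]' --twist '[[0,0,0],[0,0,0],[0,0,0],[0,0,0],[0,0,0],[0,0,0],[0,0,0],[0,0,0]]' --fingers '[1,1,1,1,1,1,1,1]'

```text
time: 56.4
position: [0.4819, 0.2669, 0.0903]
tool_rot: [-2.315, -2.124, 0.0]
ft_force: [-2.5, -1.0, 4.6]
grip_width: 0.589
grip_force: 20.0
```

Contact made; release and retreat, then check.

Request:
apply_moves --dp '[[0,0,0],[0,0,0],[0,0,0],[0,0,0],[0,0,-0.02],[0,0,-0.03],[0,0,-0.04],[0,0,-0.04],[0,0,-0.03],[0,0,0]]' --twist '[[0,0,0],[0,0,0],[0,0,0],[0,0,0],[0,0,0],[0,0,0],[0,0,0],[0,0,0],[0,0,0],[0,0,0]]' --fingers '[0.4,0.3,0.1,0,0,0,0,0,0,0]'

```text
time: 57.4
position: [0.4844, 0.2681, 0.2547]
tool_rot: [2.315, 2.123, 0.014]
ft_force: [0.1, -0.0, -0.5]
grip_width: 1.0
grip_force: 0.0
```

Request:
apply_moves --dp '[[-0.04,0,0],[-0.04,0,0],[-0.04,0,0],[-0.04,0,0],[0,0,0],[0,0,0],[0,0,0],[0,0,0]]' --twist '[[0,0,0],[0,0,0],[0,0,0],[0,0,0],[0,0,0],[0,0,0],[0,0,0],[0,0,0]]' --fingers '[0,0,0,0,0,0,0,0]'

```text
time: 58.2
position: [0.468, 0.1089, 0.2494]
tool_rot: [2.312, 2.127, -0.001]
ft_force: [0.3, 0.3, -0.4]
grip_width: 0.998
grip_force: 0.0
```

```bash
python3 -c "
from h import *
T=cam('top');im=get_image('top')
for nm,i in(('before',cv2.imread('pics/top0.png')[:,:,::-1]),('now',im)):
    for b in blobs(i,(3,150,130),(16,255,255),(100,160,210,230))[:1]:print(nm,'bottle',b[0],ray(T,b[1],.130))
    for b in blobs(i,(0,0,0),(180,255,38),(155,185,180,210))[:2]:print(nm,'canblk',b[0],b[1])
S=cam('side');j=get_image('side')
for nm,i in(('before',cv2.imread('pics/side0.png')[:,:,::-1]),('now',j)):
    for b in blobs(i,(3,150,130),(16,255,255),(225,230,310,384))[:1]:print(nm,'bottle',b[0],ray(S,b[1],.118))
    for b in blobs(i,(0,120,40),(8,255,255),(262,230,300,310))[:1]:print(nm,'can red',b[0],b[1])
o=np.hstack([cv2.resize(im[150:240,90:440],None,fx=2.2,fy=2.2)]);k=cv2.resize(j[80:384,150:350],None,fx=1.2,fy=1.2)
q=np.zeros((o.shape[0]+k.shape[0],o.shape[1],3),np.uint8);q[:o.shape[0]]=o;q[o.shape[0]:,:k.shape[1]]=k;print(q.shape);save(q,'fin.png')"
```

```text
before bottle 73 [0.4923 0.3768 0.13  ]
before canblk 189 [161.6296 196.7831]
before canblk 27 [172.7037 203.8148]
now bottle 79 [0.4908 0.377  0.13  ]
before bottle 285 [0.4918 0.3771 0.118 ]
before can red 242 [278.7149 275.2479]
now bottle 292 [0.49  0.377 0.118]
now can red 245 [279.9224 275.498 ]
(563, 770, 3)
```

View pics/fin.png

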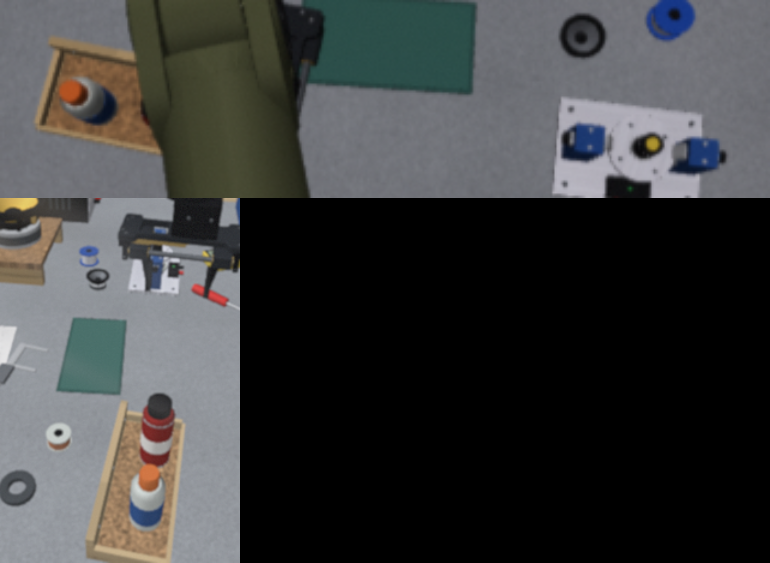

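The final picture shows the bottle (orange cap at about (148,478)) and the can (black cap at about (158,405)) upright in the caddy. They are within about 2 mm of where they started. The cap sits under both catches, with its knob at about (651,144) in the top view, and the grey loudspeaker has not moved. I'm handing the job in now.

```bash
python3 -c "
from bench import ctrl
print(ctrl.close_job())"
```

```text
the job is handed in; nothing more can be done
None
```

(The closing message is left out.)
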